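Weigh two look-alike tins on the balance and set out the heavier

TASK

Two closed tins look the same, but one is filled fuller: find out which on the balance. Stand one tin on each pan while the beam is still locked, then turn the lock knob counter-clockwise all the way to its stop, let go and see which pan sinks. Stand the heavier tin in the tray and leave the lighter one on its pan; set the tins down gently, keep them upright, and leave the other things where they are.

Things in the scene. Friction and masses are not known exactly. Their poses are not given: they have to be found in the camera images.
- tin_a_mid (a point): centre, half-way up, of one of two closed aluminium screw-top tins that look exactly alike: upright cylinder 40 mm across (lid 41 mm over its ribs), 56 mm tall, standing on the table at the start. z axis points up through the lid. Total weight 105 to 155 g, the contents cannot be seen. Either tin may be the heavier one; they differ by 20 to 40 g
- tin_b_mid (a point): the same point of the other tin, same size and look
- tin_a: the tin of tin_a_mid; origin at the centre of its underside, z axis up through the lid
- tin_b: the tin of tin_b_mid; origin at the centre of its underside, z axis up through the lid
- balance: fixed equal-arm table balance, grey stand 46 to 70 mm wide and 155 mm deep with an aluminium beam 184 mm long. Origin under the beam's pivot on the table; its x axis points away from the lock knob, y along the level beam from the right pan to the left pan. A white pointer scale stands over the pivot up to 99 mm above the table
- pan_left_floor (a point): centre of the floor of the left pan (85 mm from the pivot along the balance's +y), a round steel dish with a flat floor 62 mm across and a 2.5 mm rim 74 mm across. The pan always stays level; its floor is 73 mm above the table with the beam level and rises or sinks up to 9 mm as the beam tips
- pan_right_floor (a point): the same for the right pan (85 mm along the balance's -y)
- beam (a joint): tilt of the beam, rad: 0 level, positive when the left pan (balance +y) is down, negative when the right pan is down; stops at +-0.11. While locked it gives less than 0.02. Unlocked and loaded it settles on the heavier side's stop within about a second
- knob_grip (a point): middle of the grip bar of the beam lock's knob, a black wing knob with a vertical axis 85 mm in front of the pivot (balance -x). The bar is 40 mm long, 12 mm thick and 31 mm tall, its top 68 mm and this point 56 mm above the table, a disc 32 mm across ends 37 mm above the table below it. The point's x axis lies along the bar, z up
- knob (a joint): turn of the lock knob, rad: 0 fully locked; it starts at 0 to 0.2 with the bar nearly parallel to the beam. Turning it counter-clockwise seen from above grows the value: the first 0.3 rad do nothing, then a cam lowers the yoke that holds the beam, until the stop at 2.3 (beam quite free). It takes more turn than most wrists give in one grasp. Friction about 0.03 N m, it stays where it is left
- tray: fixed shallow square aluminium tray on the table, 100 x 100 mm, rim 7 mm high and 2.5 mm thick, floor 2.5 mm above the table. Origin at the centre of its underside
- paint_bottle: bystander: small black paint bottle with a white nozzle, 37 mm across, 100 mm tall; origin at the centre of its underside
- mixing_cup: bystander: white plastic mixing cup 60 mm across, 46 mm tall; origin at the centre of its underside
- tape: bystander: roll of blue tape lying flat, 74 mm across, 12 mm high; origin at the centre of its underside
Mind the look-alikes: they are no part of the job. Leave any blue look-alike of the tin_b alone. Leave any turquoise look-alike of the tin_a alone.

How it is judged:
On the way, in this order (a step that is already met when the one before it is completed fails the run):
1. one tin stands on each pan, let go, with the beam still locked (knob below 0.35 rad) ((((horizontal distance between tin_a_mid and pan_left_floor below 0.022 m and z of tin_a_mid in the frame of pan_left_floor between 0.022 and 0.034 m and angle between tin_a's own z axis and vertical below 0.15 rad) and (horizontal distance between tin_b_mid and pan_right_floor below 0.022 m and z of tin_b_mid in the frame of pan_right_floor between 0.022 and 0.034 m and angle between tin_b's own z axis and vertical below 0.15 rad)) or ((horizontal distance between tin_b_mid and pan_left_floor below 0.022 m and z of tin_b_mid in the frame of pan_left_floor between 0.022 and 0.034 m and angle between tin_b's own z axis and vertical below 0.15 rad) and (horizontal distance between tin_a_mid and pan_right_floor below 0.022 m and z of tin_a_mid in the frame of pan_right_floor between 0.022 and 0.034 m and angle between tin_a's own z axis and vertical below 0.15 rad))) and value of joint knob below 0.35 rad and contact force between the fingers and tin_a below 0.1 N and contact force between the fingers and tin_b below 0.1 N and contact force between the fingers and balance below 0.1 N), for 0.2 s.
2. the knob is turned to its stop (over 2.0 rad) and, untouched, the beam has tipped (over 0.07 rad) with a tin on each pan ((((horizontal distance between tin_a_mid and pan_left_floor below 0.022 m and z of tin_a_mid in the frame of pan_left_floor between 0.022 and 0.034 m and angle between tin_a's own z axis and vertical below 0.15 rad) and (horizontal distance between tin_b_mid and pan_right_floor below 0.022 m and z of tin_b_mid in the frame of pan_right_floor between 0.022 and 0.034 m and angle between tin_b's own z axis and vertical below 0.15 rad)) or ((horizontal distance between tin_b_mid and pan_left_floor below 0.022 m and z of tin_b_mid in the frame of pan_left_floor between 0.022 and 0.034 m and angle between tin_b's own z axis and vertical below 0.15 rad) and (horizontal distance between tin_a_mid and pan_right_floor below 0.022 m and z of tin_a_mid in the frame of pan_right_floor between 0.022 and 0.034 m and angle between tin_a's own z axis and vertical below 0.15 rad))) and value of joint knob above 2 rad and (value of joint beam above 0.07 rad or value of joint beam below -0.07 rad) and contact force between the fingers and tin_a below 0.1 N and contact force between the fingers and tin_b below 0.1 N and contact force between the fingers and balance below 0.1 N), for 0.3 s.
At the end, for the whole second after the job is handed in: The heavier tin stands upright (within 0.15 rad) on the tray's floor, its centre within 32 mm of the tray's centre along both of the tray's sides, and the lighter tin stands upright on either pan, its centre within 22 mm of the pan's centre; both at rest (((x of tin_a_mid in the frame of tray between -0.032 and 0.032 m and y of tin_a_mid in the frame of tray between -0.032 and 0.032 m and height (world z) of tin_a_mid below 0.036 m and angle between tin_a's own z axis and vertical below 0.15 rad and linear speed of each of tin_a, tin_b below 0.02 m/s and contact force between tin_a and tray above 1.27 N and ((horizontal distance between tin_b_mid and pan_left_floor below 0.022 m and z of tin_b_mid in the frame of pan_left_floor between 0.022 and 0.034 m and angle between tin_b's own z axis and vertical below 0.15 rad) or (horizontal distance between tin_b_mid and pan_right_floor below 0.022 m and z of tin_b_mid in the frame of pan_right_floor between 0.022 and 0.034 m and angle between tin_b's own z axis and vertical below 0.15 rad))) or (x of tin_b_mid in the frame of tray between -0.032 and 0.032 m and y of tin_b_mid in the frame of tray between -0.032 and 0.032 m and height (world z) of tin_b_mid below 0.036 m and angle between tin_b's own z axis and vertical below 0.15 rad and linear speed of each of tin_b, tin_a below 0.02 m/s and contact force between tin_b and tray above 1.27 N and ((horizontal distance between tin_a_mid and pan_left_floor below 0.022 m and z of tin_a_mid in the frame of pan_left_floor between 0.022 and 0.034 m and angle between tin_a's own z axis and vertical below 0.15 rad) or (horizontal distance between tin_a_mid and pan_right_floor below 0.022 m and z of tin_a_mid in the frame of pan_right_floor between 0.022 and 0.034 m and angle between tin_a's own z axis and vertical below 0.15 rad))))); the robot touches nothing.
It fails at once if a tin is tipped by more than 0.6 rad (angle between any of tin_a, tin_b's own z axis and vertical above 0.6 rad).
It fails at once if a tin is dropped (moves faster than 0.45 m/s while no finger touches it; a fall of about 10 mm) ((contact force between the fingers and tin_a below 0.05 N and linear speed of tin_a above 0.45 m/s) or (contact force between the fingers and tin_b below 0.05 N and linear speed of tin_b above 0.45 m/s)).
It fails at once if a tin is banged (over 60 N) onto the balance or the tray (contact force between any of tin_a, tin_b and balance above 60 N or contact force between any of tin_a, tin_b and tray above 60 N).
It fails at once if a bystander (paint bottle, mixing cup, tape) is moved by more than 25 mm (distance of any of paint_bottle, mixing_cup, tape from where it was at the start of the episode above 0.025 m).
It also fails if it takes over 72 s, if anything falls off the work surface, if the arm or the gripper's body presses on something with over 40 N, if the wrist force passes 120 N, or if a joint passes its speed limit or range.

ROBOT

A 6-joint arm with a two-finger parallel gripper is mounted at the origin on a cart in front of the work surface, level with it; the furniture and walls round the work are solid. World frame = base frame: x ahead of the robot, y to its left, z up, the work surface at z = 0. Lengths are in m, angles in rad, forces in N, time in s.
With the tool pointing down it reaches from about 0.35 to 0.775 m from the base axis. Payload 7.3 kg.
Tool frame: the origin (TCP) lies at the very end of the fingers, on their centre line; the grasp point (between the pads) lies 19 mm behind it; z points along the fingers, y is the direction in which the jaws open and shut (so a half turn about z gives the same grasp; the last joint's range is limited). The gripper opens to 92 mm and grips with 3 to 60 N. Pads are 19 mm wide; open, the fingers measure 130 mm over their backs; the gripper's body (75 mm by 190 mm) begins 47 mm behind the grasp point.
Start: joints at [1.162, 0.342, 1.524, -0, 1.275, -0.146], TCP at [0.136, 0.507, 0.227] pointing down, gripper open.
Joint ranges: [-2.53, 2.53], [-0.77, 2.02], [0.04, 2.7], [-1, 4.14], [0.28, 2.66], [-3.11, 3.11]. Speed limits (rad/s): [2.57, 2.57, 3.14, 3.14, 3.14, 3.14].

INTERFACE

Orientations are given as [roll, pitch, yaw] about the fixed x, y, z axes, in that order (R = Rz(yaw) Ry(pitch) Rx(roll)).
In Python, from cell import monitor, eyes, order gives the robot as it stands. The module is installed in compiled form; this text tells all that it offers.
- The arm moves only by the tool carry_out, never from a script. Its argument "targets" is a list of rows, each a list of 2 entries, a list of its own where there are three numbers: the shift along the tool's x, y, z in m, then the turn about the tool's z in rad. In form: [[[dx, dy, dz], twist], ...]. A call has 1 to 10 rows; each row shifts and turns the pose as measured when the row begins, along the tool's axes as they then stand; what a row does not reach is not made up. A row lasts 1/8 s, in which the tool goes at most 62.5 mm and 10.7 degrees, less where a joint would pass 70% of its speed; a pose out of reach is approached as far as the arm can. A call is refused whole if a number of a shift passes 0.0625 or a number of a turn 0.188, either way. A call with a gripper value outside its range is refused whole. "fingers" is the closure, from 0 (fully open) to 1 (shut), set as the call begins (left out, the last holds). The fingers move at their own pace and stop on an object; "grip_force" is the grip in N (left out, the last holds). Time passes only in rows, so rows that do not move let the fingers close. It gives the time, the measured TCP pose, the force and the opening at its end, in the units of the state.
- monitor.observe(): the state, without advancing time (a new reading comes with each control period).
- eyes.read_camera(name): name is "scene" or "top"; returns the picture (384x512x3 uint8, red, green, blue); there is no depth.
- eyes.camera_info(name): a dict with "K" (3x3 intrinsics, pixels), "dist" ([k1, k2, p1, p2, k3] as OpenCV has them; the pictures are not rectified), "rvec" (rotation vector, rad) and "tvec" (3), from world to camera coordinates, as OpenCV has them. Camera axes: x right, y down, z forward; pixel columns grow to the right and rows downward; lengths in m; the calibration is good to about 2 mm. A picture is of the moment at which its call begins. camera_info takes no time and is no camera call.
- order.hand_in(): hands the job in, once; it reports no verdict.
The state is a dict: "time": time; "qpos": joint angles; "qvel": joint speeds; "joint_efforts": joint torques, N m; "tool_pos": TCP position; "tool_rot": TCP orientation; "contact_force": force on the tool from outside, world axes, zero at the start; "torque": the same for the moment, N m; "opening": finger opening in m.
Only numpy, scipy, OpenCV 4.12 (cv2) and the standard library are available. Lean on these libraries where they do the work, as an engineer would, in place of code of your own. Each camera call takes 0.05 s, during which the arm holds its last target.

## Working session

There is one attempt and no reset: what is moved stays moved. The work goes in short steps, Python scripts to look and compute and a tool call to move; the robot and the scene stay as the last step left them, time stands still between calls to the robot, and variables do not carry over. Pictures are saved under pics/ and viewed, and the job is handed in when it is done.

Besides the shell and the picture viewer there is one more tool, called after "Request:" as name([rows], argument=value, ...), one row to a line, values as JSON. carry_out: Moves the arm, as the interface text tells. Its arguments: {"type":"object","properties":{"targets":{"type":"array","items":{"type":"array"}},"fingers":{"type":"number"},"grip_force":{"type":"number"}},"required":["targets"]}

```bash
mkdir -p pics; python3 - <<'E'
from cell import monitor, eyes, order
import cv2
print(monitor.observe())
for n in ("scene","top"):
    im=eyes.read_camera(n); cv2.imwrite(f"pics/{n}0.png",cv2.resize(im[:,:,::-1],(800,600),interpolation=cv2.INTER_CUBIC)); cv2.imwrite(f"{n}0raw.png",im[:,:,::-1])
    print(n,eyes.camera_info(n))
E
```

```text
{'time': 0.0, 'qpos': array([ 1.16200093e+00,  3.42699817e-01,  1.52503400e+00, -1.33763131e-05,
        1.27540861e+00, -1.45989639e-01]), 'qvel': array([-0.00147526, -0.0009865 ,  0.00087444,  0.00109773,  0.00054433,
        0.00014115]), 'joint_efforts': array([ 3.82552080e-04, -4.31232512e+01, -2.44226682e+01,  7.18720886e-02,
        5.58517501e-02, -1.05313893e-04]), 'tool_pos': array([0.13619902, 0.50659128, 0.22605093]), 'tool_rot': array([-3.14005751e+00, -2.12792212e-04,  2.87879064e+00]), 'contact_force': array([ 0.08135389,  0.04770081, -0.19635785]), 'torque': array([-0.01174952, -0.01750953, -0.02471005]), 'opening': 0.09172256110964598}
scene {'K': array([[484.71895698,   0.        , 258.80197634],
       [  0.        , 484.71895698, 200.78404149],
       [  0.        ,   0.        ,   1.        ]]), 'dist': array([0.05712524, 0.        , 0.        , 0.        , 0.        ]), 'rvec': array([ 0.55913254, -2.65859281,  1.17624904]), 'tvec': array([0.58190299, 0.0449042 , 1.31345734])}
top {'K': array([[404.3484849 ,   0.        , 254.39790641],
       [  0.        , 404.3484849 , 189.56125105],
       [  0.        ,   0.        ,   1.        ]]), 'dist': array([-0.13457315,  0.        ,  0.        ,  0.        ,  0.        ]), 'rvec': array([ 2.13763985, -2.16103274,  0.1703926 ]), 'tvec': array([0.24005244, 0.55932381, 0.89995906])}
```

View pics/scene0.png

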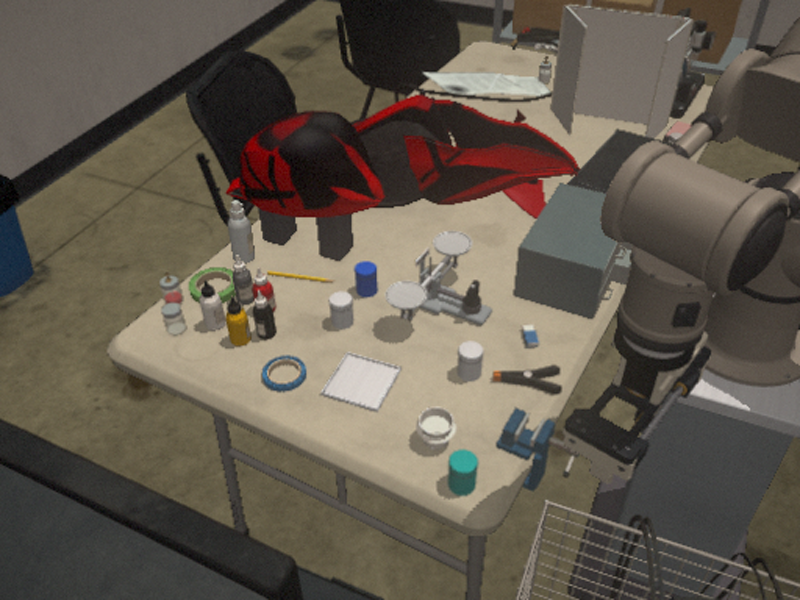

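View pics/top0.png

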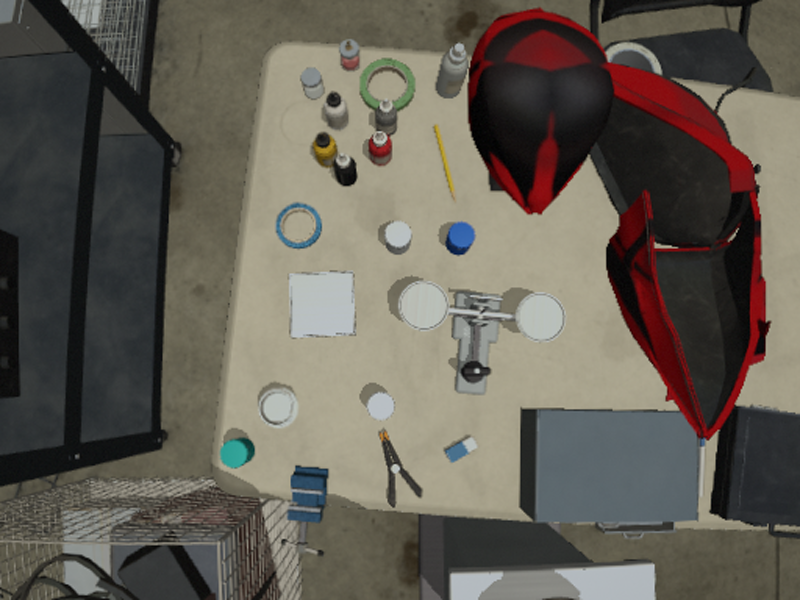

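Candidates in the top view (800x600 pixels):
- Silver-white tins at (398,237) and (380,405), which I choose.
- Blue look-alike at (460,237) and turquoise look-alike at (236,452).
- White mixing cup at (278,407), which is an open ring.
- The small glass jars are at the upper left.

Next are close crops.

```bash
cat > h.py <<'E'
import numpy as np, cv2
from cell import eyes, monitor
def ray(cam,uv):
    c=eyes.camera_info(cam); R,_=cv2.Rodrigues(c["rvec"]); t=c["tvec"]
    p=cv2.undistortPoints(np.array(uv,float).reshape(-1,1,2),c["K"],c["dist"]).reshape(-1,2)
    d=np.c_[p,np.ones(len(p))]@R; o=-R.T@t
    return o,d
def onz(cam,uv,z):
    o,d=ray(cam,uv); z=np.broadcast_to(z,(len(d),)); return o+d*((z-o[2])/d[:,2])[:,None]
def proj(cam,P):
    c=eyes.camera_info(cam); return cv2.projectPoints(np.array(P,float).reshape(-1,1,3),c["rvec"],c["tvec"],c["K"],c["dist"])[0].reshape(-1,2)
def tri(uvs,uvt):
    o1,d1=ray("scene",[uvs]);o2,d2=ray("top",[uvt]);d1=d1[0]/np.linalg.norm(d1);d2=d2[0]/np.linalg.norm(d2)
    A=np.c_[d1,-d2]; s=np.linalg.lstsq(A,o2-o1,rcond=None)[0]
    a=o1+s[0]*d1;b=o2+s[1]*d2; return (a+b)/2,np.linalg.norm(a-b)
def snap(cam,fn,box=None,k=4):
    im=eyes.read_camera(cam)[:,:,::-1]; 
    cv2.imwrite(fn.replace("pics/","raw_"),im)
    if box: x0,y0,x1,y1=box; im=im[y0:y1,x0:x1]
    im=cv2.resize(np.ascontiguousarray(im),None,fx=k,fy=k,interpolation=cv2.INTER_CUBIC); cv2.imwrite(fn,im)
E
python3 - <<'E'
import cv2
t=cv2.imread("top0raw.png"); s=cv2.imread("scene0raw.png")
cv2.imwrite("pics/c1.png",cv2.resize(t[130:280,175:370],None,fx=4,fy=4,interpolation=cv2.INTER_CUBIC))
cv2.imwrite("pics/c2.png",cv2.resize(s[140:260,195:355],None,fx=5,fy=5,interpolation=cv2.INTER_CUBIC))
E
```

```text
(no output)
```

View pics/c1.png

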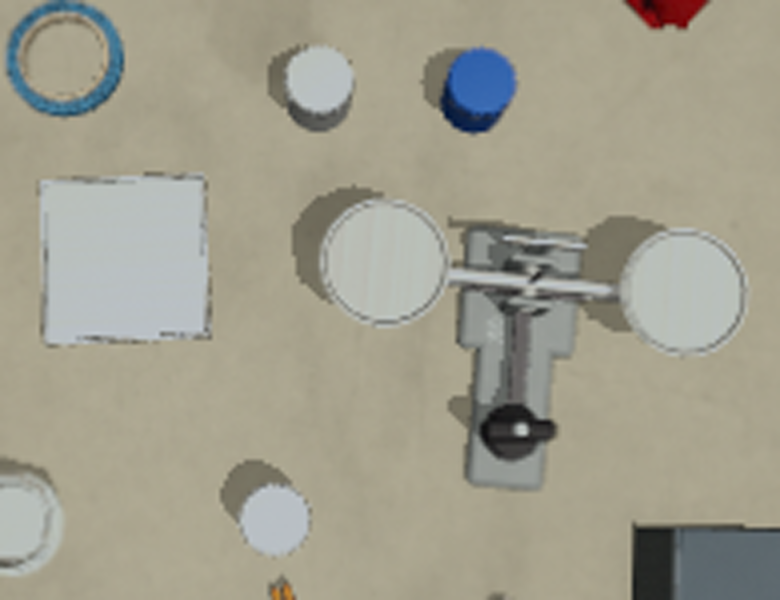

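View pics/c2.png

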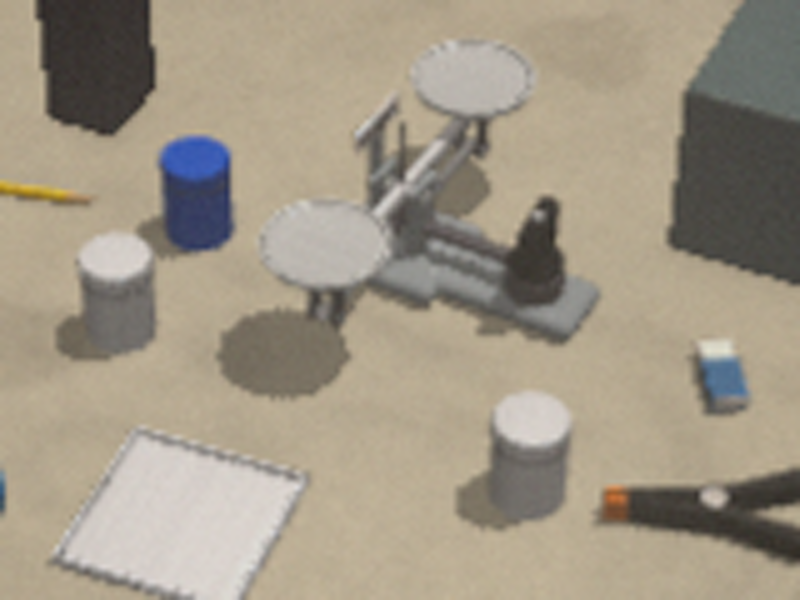

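The close crops confirm both silver tins, at top raw (255,150) and (244,260). The pans are at raw (271,195) and (346,203), the tray at (206,195) and the knob near (304,237). Next I measure positions.

```bash
cat > meas.py <<'E'
import numpy as np, cv2
from h import *
t=cv2.imread("top0raw.png")
def blob(img,seed,lo,hi):
    # connected region of near-seed colour
    m=np.zeros((img.shape[0]+2,img.shape[1]+2),np.uint8)
    cv2.floodFill(img.copy(),m,seed,0,(lo,)*3,(hi,)*3,4|cv2.FLOODFILL_MASK_ONLY|cv2.FLOODFILL_FIXED_RANGE|(255<<8))
    m=m[1:-1,1:-1]; c=max(cv2.findContours(m,cv2.RETR_EXTERNAL,cv2.CHAIN_APPROX_NONE)[0],key=cv2.contourArea)
    return c
for nm,seed,z in [("tin1",(255,150),.056),("tin2",(244,260),.056),("panL",(271,195),.0755),("panR",(346,203),.0755),("tray",(206,195),.0045)]:
    c=blob(t,seed,28,28); P=onz("top",c.reshape(-1,2),z)
    if nm=="tray":
        r=cv2.minAreaRect((P[:,:2]*1000).astype(np.float32)); print(nm,r)
    else:
        (u,v),r=cv2.minEnclosingCircle((P[:,:2]*1000).astype(np.float32)); e=cv2.fitEllipse((P[:,:2]*1000).astype(np.float32))
        print(nm,np.round((u,v,r),1),np.round(e[0],1),np.round(e[1],1))
E
python3 meas.py; python3 - <<'E'
from h import *
s=cv2.imread("scene0raw.png");t=cv2.imread("top0raw.png")
# fine crop of knob
cv2.imwrite("pics/k1.png",cv2.resize(t[220:255,285:335],None,fx=14,fy=14,interpolation=cv2.INTER_CUBIC))
cv2.imwrite("pics/k2.png",cv2.resize(s[170:210,290:325],None,fx=14,fy=14,interpolation=cv2.INTER_CUBIC))
E
```

```text
tin1 [654.7 232.6  19.7] [654.3 232.6] [35.6 37.3]
tin2 [401.5 260.1  19.4] [401.2 260.6] [35.7 36.8]
panL [543.2 197.5  36.4] [544.3 197.9] [65.4 66. ]
panR [524.2  31.1  36.2] [524.7  30.8] [63.6 66.8]
tray ((557.0930786132812, 351.63861083984375), (99.62532043457031, 99.44913482666016), 0.8152734637260437)
```

View pics/k1.png

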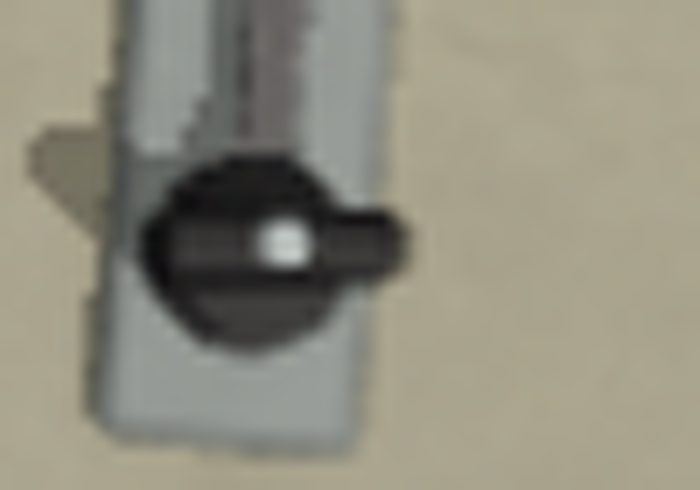

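View pics/k2.png

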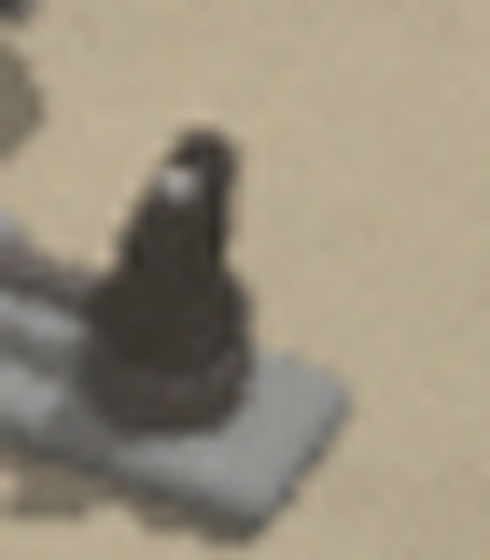

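```bash
python3 - <<'E'
from h import *
f=lambda x,y:(x/14-.5+285,y/14-.5+220)
print("dot",onz("top",[f(287,243)],.068), "disc",onz("top",[f(250,250)],.037),"bar ends",onz("top",[f(155,240),f(408,243)],.068))
print("tri", tri((178/14-.5+290,182/14-.5+170),f(287,243)))
# tins with scene: lid centre crop2
print("tin1",tri((117/5-.5+195,258/5-.5+140),(255,150)),"tin2",tri((531/5-.5+195,417/5-.5+140),(243.5,259.7)))
print("panL",tri((325/5-.5+195,243/5-.5+140),(270.6,195.1)),"panR",tri((473/5-.5+195,77/5-.5+140),(345.6,202.6)))
# bases of tins via scene ellipse
print(proj("scene",[[.654,.2325,.056],[.401,.2605,.056],[.5437,.1977,.0755],[.5244,.031,.0755],[.4496,.124,.068],[.557,.3516,.003]]))
E
```

```text
dot [[0.45006199 0.12271882 0.068     ]] disc [[0.44992072 0.12468855 0.037     ]] bar ends [[0.45085207 0.14380643 0.068     ]
 [0.44975921 0.10332635 0.068     ]]
tri (array([0.45074916, 0.12311397, 0.06910214]), np.float64(0.0015212730464783536))
tin1 (array([0.65389375, 0.23203736, 0.05504871]), np.float64(0.002459026053642527)) tin2 (array([0.40262337, 0.26078243, 0.05804247]), np.float64(0.0029254761665240287))
panL (array([0.5445044 , 0.19865568, 0.07670751]), np.float64(0.0018552447559751853)) panR (array([0.52564157, 0.03041441, 0.0771266 ]), np.float64(0.0018412134424190796))
[[218.20507388 191.02367286]
 [301.88893791 223.60750284]
 [260.2682723  188.35038811]
 [289.72688647 155.58647987]
 [302.75817303 183.11833472]
 [231.56018718 244.23677315]]
```

```bash
python3 - <<'E'
import cv2
s=cv2.imread("scene0raw.png");t=cv2.imread("top0raw.png")
cv2.imwrite("pics/b1.png",cv2.resize(t[220:345,280:460],None,fx=4,fy=4,interpolation=cv2.INTER_CUBIC))
cv2.imwrite("pics/b2.png",cv2.resize(s[80:220,290:430],None,fx=4,fy=4,interpolation=cv2.INTER_CUBIC))
E
```

```text
(no output)
```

View pics/b1.png

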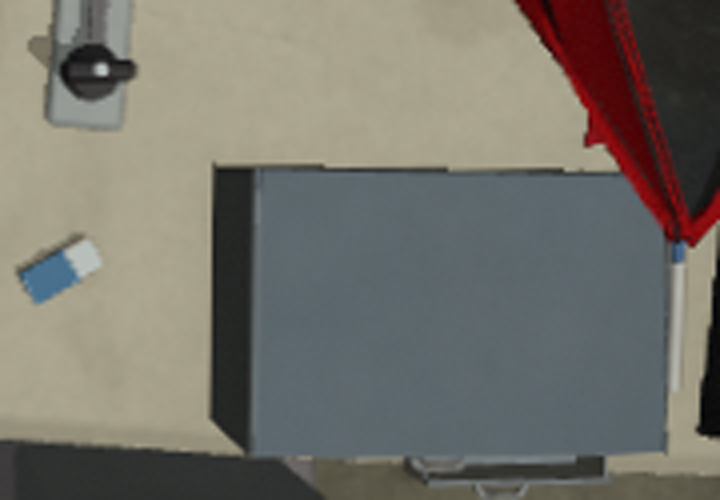

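View pics/b2.png

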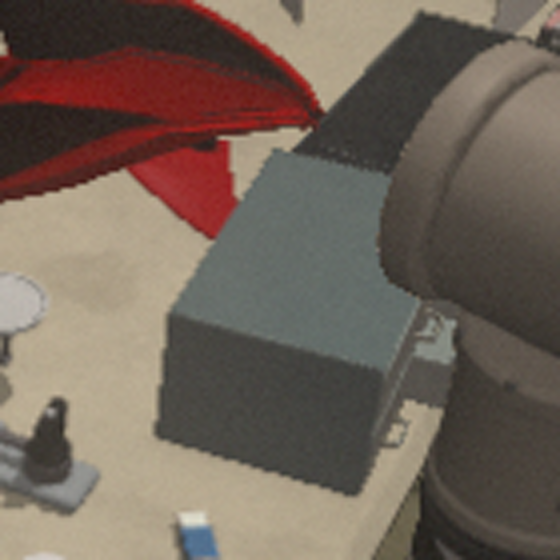

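```bash
python3 - <<'E'
from h import *
print("box top corner",tri((170/4-.5+290,316/4-.5+80),(258/4-.5+280,168/4-.5+220)),"base",onz("top",[(213/4-.5+280,163/4-.5+220)],0))
print("base scene",onz("scene",[(158/4-.5+290,437/4-.5+80)],0))
# bottle, red helmet
print(onz("top",[(221,101)],.1), onz("top",[(343,135)],.1))
E
```

```text
box top corner (array([0.39537635, 0.04737296, 0.11455464]), np.float64(6.593461655637052e-05)) base [[0.39515375 0.04816785 0.        ]]
base scene [[ 3.96001157e-01  4.06486536e-02 -1.11022302e-16]]
[[0.75658418 0.3079232  0.1       ]] [[0.67489731 0.03415801 0.1       ]]
```

```bash
cat >> h.py <<'E'
from scipy.spatial.transform import Rotation as Rn
def plan(x,y,z,yaw):
    s=monitor.observe(); R=Rn.from_euler("xyz",s["tool_rot"]).as_matrix()
    d=R.T@(np.array([x,y,z])-s["tool_pos"]); tw=-(yaw-s["tool_rot"][2]); tw=(tw+np.pi)%(2*np.pi)-np.pi
    print("delta tool",np.round(d,4),"twist",round(tw,3),"| pos",np.round(s["tool_pos"],4),"rot",np.round(s["tool_rot"],3),"F",np.round(s["contact_force"],1),"T",np.round(s["torque"],2),"open",round(s["opening"],4),"t",s["time"])
if __name__=="__main__":
    import sys; plan(*map(float,sys.argv[1:5]))
E
python3 h.py .402 .2606 .10 3.027
```

```text
delta tool [-0.3206 -0.1684  0.1263] twist -0.148 | pos [0.1362 0.5067 0.2261] rot [-3.14  -0.     2.879] F [-0.4 -0.4  0. ] T [ 0.03  0.02 -0.05] open 0.0918 t 0.1
```

Request:
carry_out([
  [[-0.053,-0.028,0.005],0],
  [[-0.053,-0.028,0.02],0],
  [[-0.053,-0.028,0.02],0],
  [[-0.053,-0.028,0.02],0],
  [[-0.053,-0.028,0.02],0],
  [[-0.053,-0.028,0.02],0],
  [[0,0,0],-0.148],
], fingers=0.25, grip_force=12)

```text
time: 0.98
tool_pos: [0.4007, 0.2614, 0.1193]
tool_rot: [3.142, -0.001, 3.034]
contact_force: [-0.8, 0.5, -0.5]
opening: 0.0688
```

```bash
python3 h.py .402 .2606 .10 3.027; python3 -c "
from h import *
snap('top','pics/t1.png',(150,120,350,320),3)"
```

```text
delta tool [-0.0014 -0.0007  0.0193] twist 0.007 | pos [0.4007 0.2614 0.1193] rot [ 3.142e+00 -1.000e-03  3.034e+00] F [-0.8  0.5 -0.5] T [0.05 0.06 0.02] open 0.0688 t 0.975
```

View pics/t1.png

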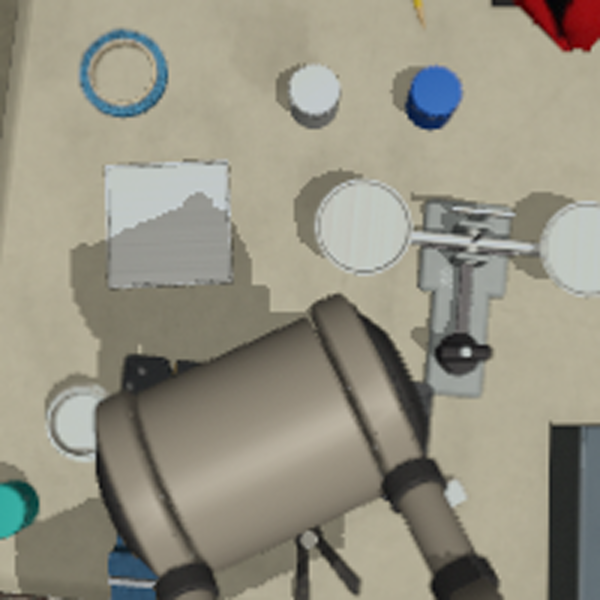

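The arm covers the near tin, as expected, and nothing else has moved. I descend and grip.

Request:
carry_out([
  [[-0.001,-0.001,0.04],0.007],
  [[0,0,0.04],0],
  [[0,0,0.02],0],
  [[0,0,0.006],0],
  [[0,0,0],0],
])

```text
time: 1.65
tool_pos: [0.4006, 0.2629, 0.0118]
tool_rot: [3.14, 0.0, 3.028]
contact_force: [-0.2, 0.2, -0.6]
opening: 0.069
```

Request:
carry_out([
  [[0,0,0],0],
  [[0,0,0],0],
  [[0,0,0],0],
  [[0,0,0],0],
], fingers=1, grip_force=15)

```text
time: 2.15
tool_pos: [0.4018, 0.2638, 0.0142]
tool_rot: [3.138, 0.004, 3.027]
contact_force: [0.4, -0.1, -1.0]
opening: 0.0401
```

```bash
python3 h.py .402 .2606 .012 3.027
```

```text
delta tool [-0.0005 -0.0031  0.0022] twist 0.0 | pos [0.4018 0.2638 0.0142] rot [3.138 0.004 3.027] F [ 0.4 -0.1 -1. ] T [ 0.01  0.01 -0.  ] open 0.0401 t 2.15
```

Request:
carry_out([
  [[0,0,-0.02],0],
  [[0,0,-0.05],0],
  [[0,0,-0.05],0],
  [[0,0,-0.03],0],
  [[0,0,0],0],
])

```text
time: 2.78
tool_pos: [0.4004, 0.2627, 0.1678]
tool_rot: [3.139, 0.002, 3.027]
contact_force: [0.3, -0.7, -1.8]
opening: 0.0399
```

```bash
python3 h.py .5313 .0242 .16 3.027;python3 -c "
from h import *
snap('scene','pics/s1.png',(180,120,380,270),4)"
```

```text
delta tool [-0.1574 -0.222   0.0075] twist -0.0 | pos [0.4004 0.2627 0.1678] rot [3.139e+00 2.000e-03 3.027e+00] F [ 0.3 -0.7 -1.8] T [ 0.01 -0.04 -0.01] open 0.0399 t 2.775
```

View pics/s1.png

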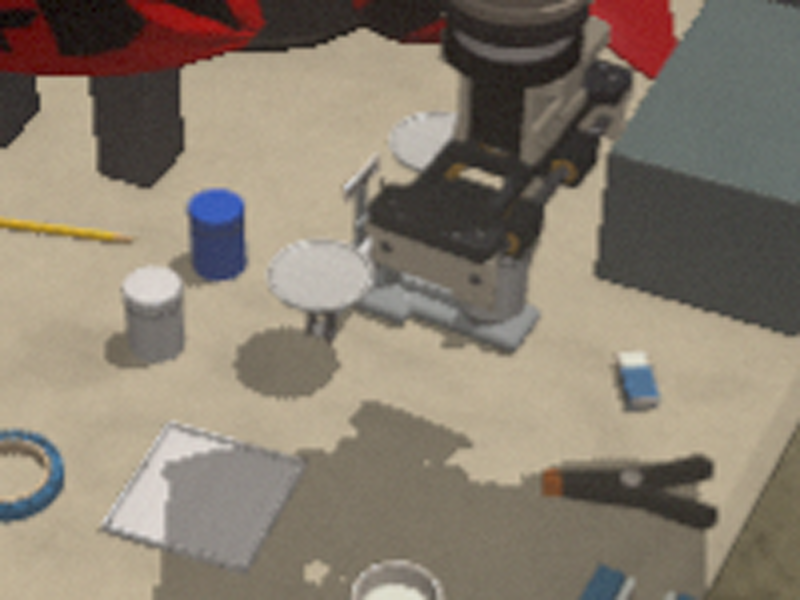

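The tin is held and lifted, visible under the finger at crop (510,290). I carry it to above the right pan.

Request:
carry_out([
  [[-0.026,-0.037,0],0],
  [[-0.026,-0.037,0],0],
  [[-0.026,-0.037,0],0],
  [[-0.026,-0.037,0],0],
  [[-0.026,-0.037,0],0],
  [[-0.026,-0.037,0],0],
  [[0,0,0],0],
])

```text
time: 3.7
tool_pos: [0.5261, 0.0166, 0.1504]
tool_rot: [-3.14, -0.023, 3.029]
contact_force: [-0.1, 0.4, -1.1]
opening: 0.0397
```

```bash
python3 h.py .5313 .0242 .11 3.027
```

```text
delta tool [-0.0052  0.0082  0.0403] twist 0.002 | pos [0.5261 0.0166 0.1504] rot [-3.14  -0.023  3.029] F [-0.1  0.4 -1.1] T [ 0.06  0.   -0.01] open 0.0397 t 3.7
```

Request:
carry_out([
  [[-0.003,0.004,0.01],0],
  [[-0.002,0.004,0.01],0],
  [[0,0,0.01],0],
  [[0,0,0.005],0],
  [[0,0,0],0],
])

```text
time: 4.32
tool_pos: [0.5279, 0.0279, 0.1091]
tool_rot: [-3.14, -0.031, 3.032]
contact_force: [0.4, -0.3, -1.3]
opening: 0.0398
```

```bash
python3 h.py .5313 .0242 .09 3.027; python3 -c "
from h import *
snap('scene','pics/s2.png',(230,100,380,220),5);snap('top','pics/t2.png',(220,140,420,290),4)"
```

```text
delta tool [-0.0044 -0.0033  0.0189] twist 0.005 | pos [0.5279 0.0279 0.1091] rot [-3.14  -0.031  3.032] F [ 0.4 -0.3 -1.3] T [-0.01 -0.01 -0.02] open 0.0398 t 4.325
```

View pics/s2.png

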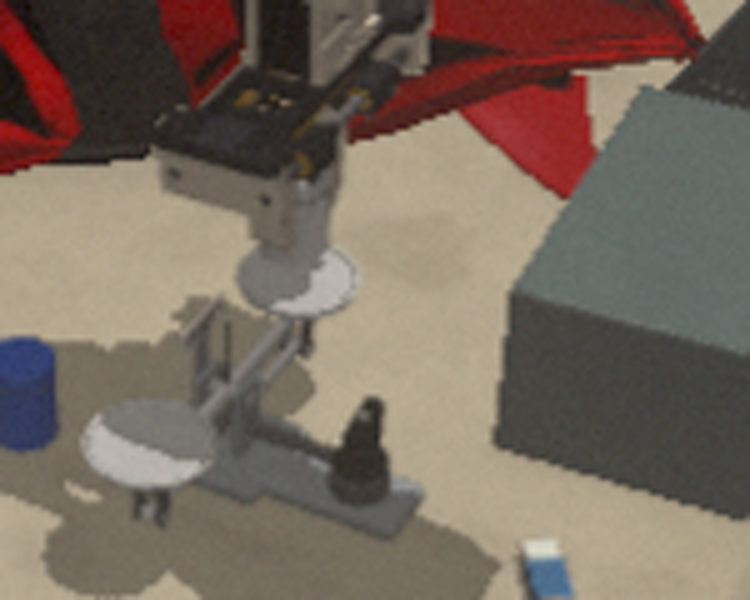

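View pics/t2.png

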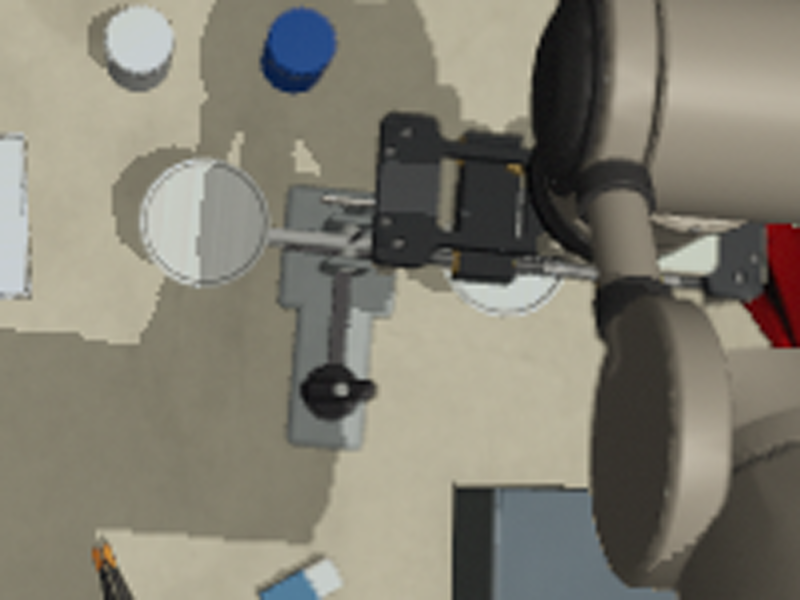

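The held tin hangs just above the right pan (scene crop 290,250), with its bottom about 20 mm above the floor. I lower it slowly.

Request:
carry_out([
  [[-0.004,-0.002,0.005],0],
  [[-0.002,-0.002,0.005],0],
  [[0,0,0.004],0],
  [[0,0,0],0],
])

```text
time: 4.92
tool_pos: [0.5344, 0.0223, 0.0953]
tool_rot: [-3.14, -0.028, 3.031]
contact_force: [0.9, 0.9, -1.4]
opening: 0.0399
```

```bash
python3 h.py .5313 .0242 .087 3.027
```

```text
delta tool [0.0031 0.0015 0.0084] twist 0.004 | pos [0.5344 0.0223 0.0953] rot [-3.14  -0.028  3.031] F [ 0.9  0.9 -1.4] T [-0.01 -0.02 -0.  ] open 0.0399 t 4.925
```

Request:
carry_out([
  [[0.0025,0.0015,0.003],0],
  [[0,0,0.002],0],
  [[0,0,0.002],0],
  [[0,0,0],0],
])

```text
time: 5.42
tool_pos: [0.5316, 0.0244, 0.088]
tool_rot: [-3.14, -0.028, 3.031]
contact_force: [0.4, 0.6, -1.4]
opening: 0.0398
```

```bash
python3 h.py .5313 .0242 .087 3.027
```

```text
delta tool [ 0.0003 -0.0002  0.001 ] twist 0.004 | pos [0.5316 0.0244 0.088 ] rot [-3.14  -0.028  3.031] F [ 0.4  0.6 -1.4] T [ 0.01 -0.05  0.  ] open 0.0398 t 5.425
```

Request:
carry_out([
  [[0,0,0.0015],0],
  [[0,0,0.001],0],
  [[0,0,0],0],
])

```text
time: 5.8
tool_pos: [0.5317, 0.0244, 0.0855]
tool_rot: [-3.14, -0.028, 3.031]
contact_force: [0.0, 0.7, -1.6]
opening: 0.0399
```

Request:
carry_out([
  [[0,0,0.001],0],
  [[0,0,0.001],0],
  [[0,0,0],0],
])

```text
time: 6.18
tool_pos: [0.5318, 0.0244, 0.0837]
tool_rot: [-3.141, -0.027, 3.031]
contact_force: [0.3, -0.5, 0.8]
opening: 0.0402
```

The wrist force changed from −1.5 to +0.8 N, so the tin is on the pan. I release it and rise.

Request:
carry_out([
  [[0,0,0],0],
  [[0,0,0],0],
  [[0,0,0],0],
], fingers=0.3)

```text
time: 6.55
tool_pos: [0.5322, 0.0243, 0.0839]
tool_rot: [-3.14, -0.026, 3.031]
contact_force: [-0.0, -0.3, 0.2]
opening: 0.0628
```

Request:
carry_out([
  [[0,0,-0.015],0],
  [[0,0,-0.03],0],
  [[0,0,-0.04],0],
  [[0,0,0],0],
])

```text
time: 7.05
tool_pos: [0.535, 0.0241, 0.1744]
tool_rot: [-3.14, -0.025, 3.031]
contact_force: [0.2, 0.4, 0.0]
opening: 0.0642
```

```bash
python3 h.py .6545 .2324 .16 3.027; python3 -c "
from h import *
snap('scene','pics/s3.png',(230,100,380,220),5)"
```

```text
delta tool [-0.0961  0.2202  0.0118] twist 0.004 | pos [0.535  0.0241 0.1744] rot [-3.14  -0.025  3.031] F [0.2 0.4 0. ] T [ 0.02 -0.06  0.01] open 0.0642 t 7.05
```

View pics/s3.png

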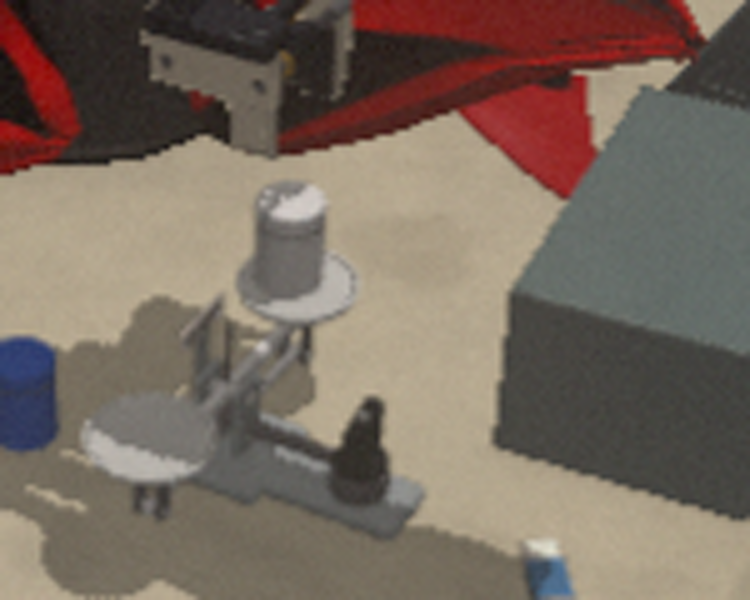

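The tin stands upright on the right pan (lid at crop 290,200), slightly toward the far side as intended. Next is the far tin.

Request:
carry_out([
  [[-0.019,0.044,0.002],0],
  [[-0.019,0.044,0.002],0],
  [[-0.019,0.044,0.002],0],
  [[-0.019,0.044,0.002],0],
  [[-0.019,0.044,0.002],0],
  [[0,0,0],0],
])

```text
time: 7.85
tool_pos: [0.6525, 0.2372, 0.1528]
tool_rot: [-3.137, -0.038, 3.028]
contact_force: [0.7, -0.0, -0.6]
opening: 0.0642
```

```bash
python3 h.py .6545 .2324 .09 3.027
```

```text
delta tool [-0.0049 -0.0043  0.0627] twist 0.001 | pos [0.6525 0.2372 0.1528] rot [-3.137 -0.038  3.028] F [ 0.7 -0.  -0.6] T [ 0.01 -0.   -0.05] open 0.0642 t 7.85
```

Request:
carry_out([
  [[-0.003,-0.002,0.02],0],
  [[-0.002,-0.002,0.02],0],
  [[0,0,0.02],0],
  [[0,0,0],0],
])

```text
time: 8.35
tool_pos: [0.6518, 0.2301, 0.0875]
tool_rot: [-3.133, -0.045, 3.028]
contact_force: [-0.9, 0.5, 0.4]
opening: 0.0639
```

```bash
python3 h.py .6545 .2324 .012 3.027
```

```text
delta tool [-0.0058  0.0033  0.0753] twist 0.001 | pos [0.6518 0.2301 0.0875] rot [-3.133 -0.045  3.028] F [-0.9  0.5  0.4] T [ 0.03 -0.05  0.  ] open 0.0639 t 8.35
```

Request:
carry_out([
  [[-0.003,0.002,0.018],0],
  [[-0.003,0.001,0.018],0],
  [[0,0,0.015],0],
  [[0,0,0.012],0],
  [[0,0,0],0],
])

```text
time: 8.98
tool_pos: [0.6556, 0.2316, 0.0207]
tool_rot: [-3.133, -0.045, 3.027]
contact_force: [-1.0, 0.9, -0.0]
opening: 0.0644
```

```bash
python3 h.py .6545 .2324 .012 3.027
```

```text
delta tool [0.0008 0.0008 0.0087] twist 0.0 | pos [0.6556 0.2316 0.0207] rot [-3.133 -0.045  3.027] F [-1.   0.9 -0. ] T [-0.02  0.02 -0.  ] open 0.0644 t 8.975
```

Request:
carry_out([
  [[0.001,0.001,0.005],0],
  [[0,0,0.003],0],
  [[0,0,0],0],
])

```text
time: 9.35
tool_pos: [0.655, 0.233, 0.0135]
tool_rot: [-3.134, -0.043, 3.027]
contact_force: [0.5, -0.3, 1.0]
opening: 0.0643
```

Request:
carry_out([
  [[0,0,0],0],
  [[0,0,0],0],
  [[0,0,0],0],
  [[0,0,0],0],
], fingers=1)

```text
time: 9.85
tool_pos: [0.6556, 0.2331, 0.0144]
tool_rot: [-3.134, -0.041, 3.027]
contact_force: [-0.1, -0.4, -0.9]
opening: 0.0403
```

Request:
carry_out([
  [[0,0,-0.02],0],
  [[0,0,-0.04],0],
  [[0,0,-0.05],0],
  [[0,0,-0.03],0],
  [[0,0,0],0],
])

```text
time: 10.48
tool_pos: [0.6619, 0.2335, 0.1632]
tool_rot: [-3.135, -0.039, 3.027]
contact_force: [0.0, 0.9, -1.2]
opening: 0.0398
```

```bash
python3 h.py .5513 .2033 .12 3.027; python3 -c "
from h import *
snap('scene','pics/s4.png',(200,80,380,220),4)"
```

```text
delta tool [ 0.1047 -0.0423  0.0476] twist 0.0 | pos [0.6619 0.2335 0.1632] rot [-3.135 -0.039  3.027] F [ 0.   0.9 -1.2] T [ 0.02 -0.07  0.03] open 0.0398 t 10.475
```

View pics/s4.png

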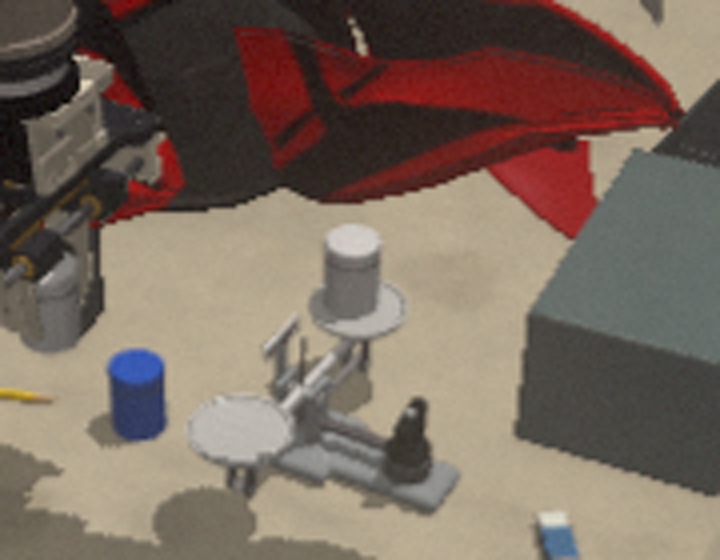

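Request:
carry_out([
  [[0.026,-0.0105,0.002],0],
  [[0.026,-0.0105,0.004],0],
  [[0.026,-0.0105,0.01],0],
  [[0.02,-0.008,0.01],0],
  [[0,0,0.01],0],
  [[0,0,0],0],
])

```text
time: 11.28
tool_pos: [0.5497, 0.2031, 0.1193]
tool_rot: [-3.129, -0.056, 3.027]
contact_force: [0.8, 0.6, -0.7]
opening: 0.0405
```

```bash
python3 h.py .5526 .2032 .10 3.027; python3 -c "
from h import *
print(onz('scene',[(287.75,139)],.129))"
```

```text
delta tool [-0.004   0.0006  0.0191] twist -0.0 | pos [0.5497 0.2031 0.1193] rot [-3.129 -0.056  3.027] F [ 0.8  0.6 -0.7] T [-0.01 -0.08 -0.04] open 0.0405 t 11.275
[[0.53339328 0.02782173 0.129     ]]
```

Request:
carry_out([
  [[-0.003,0.001,0.007],0],
  [[-0.002,0,0.008],0],
  [[0,0,0.007],0],
  [[0,0,0.003],0],
  [[0,0,0],0],
])

```text
time: 11.9
tool_pos: [0.5555, 0.2037, 0.0914]
tool_rot: [-3.129, -0.056, 3.027]
contact_force: [0.5, -0.2, -0.4]
opening: 0.0402
```

```bash
python3 h.py .5526 .2032 .0875 3.027
```

```text
delta tool [ 0.0025 -0.0008  0.004 ] twist -0.0 | pos [0.5555 0.2037 0.0914] rot [-3.129 -0.056  3.027] F [ 0.5 -0.2 -0.4] T [-0.02  0.02 -0.  ] open 0.0402 t 11.9
```

Request:
carry_out([
  [[0.003,-0.001,0.002],0],
  [[0,0,0.002],0],
  [[0,0,0],0],
])

```text
time: 12.28
tool_pos: [0.5525, 0.2031, 0.0885]
tool_rot: [-3.13, -0.054, 3.027]
contact_force: [-0.0, -0.1, 0.9]
opening: 0.04
```

Request:
carry_out([
  [[0,0,0.001],0],
  [[0,0,0.001],0],
  [[0,0,0],0],
])

```text
time: 12.65
tool_pos: [0.5524, 0.2032, 0.0867]
tool_rot: [-3.13, -0.053, 3.027]
contact_force: [-1.2, 0.4, -0.5]
opening: 0.0399
```

Request:
carry_out([
  [[0,0,0.001],0],
  [[0,0,0.001],0],
  [[0,0,0],0],
])

```text
time: 13.02
tool_pos: [0.5525, 0.2031, 0.0846]
tool_rot: [-3.13, -0.053, 3.027]
contact_force: [-0.5, -1.5, 0.9]
opening: 0.0404
```

```bash
python3 h.py .5526 .2032 .0875 3.027; python3 -c "
from h import *
snap('scene','pics/s5.png',(220,120,320,220),6)"
```

```text
delta tool [ 0.      0.0001 -0.0029] twist -0.0 | pos [0.5525 0.2031 0.0846] rot [-3.13  -0.053  3.027] F [-0.5 -1.5  0.9] T [-0.    0.04  0.04] open 0.0404 t 13.025
```

View pics/s5.png

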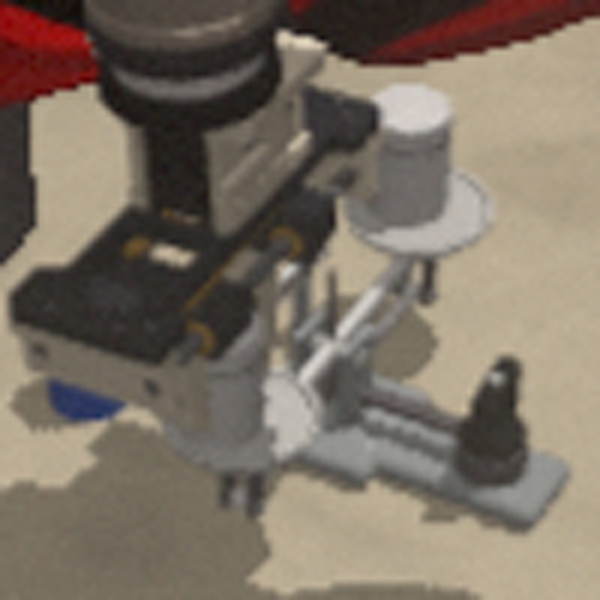

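Request:
carry_out([
  [[0,0,0.0008],0],
  [[0,0,0],0],
])

```text
time: 13.32
tool_pos: [0.5525, 0.2031, 0.084]
tool_rot: [-3.13, -0.053, 3.027]
contact_force: [-0.3, -0.1, 0.6]
opening: 0.0401
```

Request:
carry_out([
  [[0,0,0],0],
])

```text
time: 13.45
tool_pos: [0.5525, 0.2031, 0.0841]
tool_rot: [-3.13, -0.053, 3.027]
contact_force: [-0.9, -0.6, 1.4]
opening: 0.0404
```

Request:
carry_out([
  [[0,0,0.0005],0],
])

```text
time: 13.58
tool_pos: [0.5524, 0.2031, 0.0836]
tool_rot: [-3.13, -0.053, 3.027]
contact_force: [0.4, -1.0, 1.5]
opening: 0.0404
```

Contact: Fz is positive and steady. I release and rise, then look.

Request:
carry_out([
  [[0,0,0],0],
  [[0,0,0],0],
  [[0,0,0],0],
], fingers=0.3)

```text
time: 13.95
tool_pos: [0.5524, 0.2031, 0.0832]
tool_rot: [-3.13, -0.053, 3.027]
contact_force: [-0.7, 0.5, 0.9]
opening: 0.063
```

Request:
carry_out([
  [[0,0,-0.015],0],
  [[0,0,-0.03],0],
  [[0,0,-0.05],0],
  [[0.05,0,-0.02],0],
  [[0.06,0,0],0],
  [[0,0,0],0],
])

```text
time: 14.7
tool_pos: [0.4479, 0.2167, 0.2125]
tool_rot: [-3.132, -0.049, 3.026]
contact_force: [0.4, 0.3, 0.0]
opening: 0.064
```

```bash
python3 h.py .450 .1235 .16 1.544; python3 -c "
from h import *
snap('scene','pics/s6.png',(200,100,340,220),5);snap('top','pics/t6.png',(200,120,400,270),4)"
```

```text
delta tool [-0.0155 -0.0919  0.0526] twist 1.482 | pos [0.4479 0.2167 0.2125] rot [-3.132 -0.049  3.026] F [0.4 0.3 0. ] T [ 0.02 -0.09  0.  ] open 0.064 t 14.7
```

View pics/s6.png

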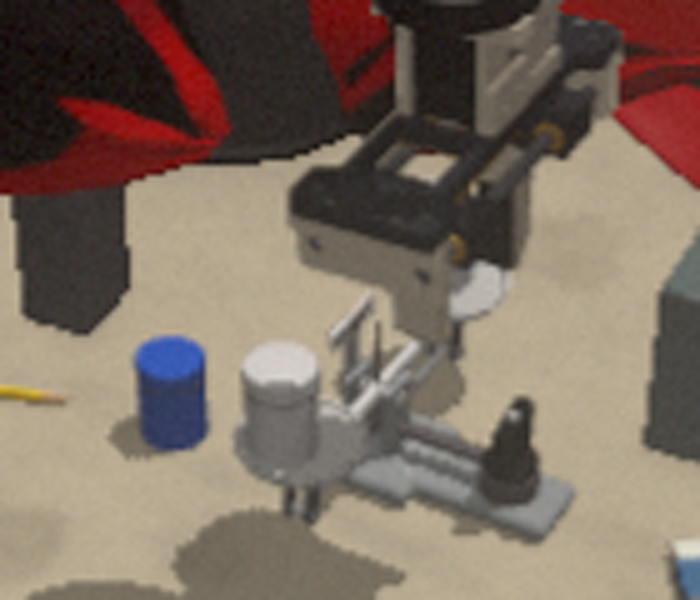

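View pics/t6.png

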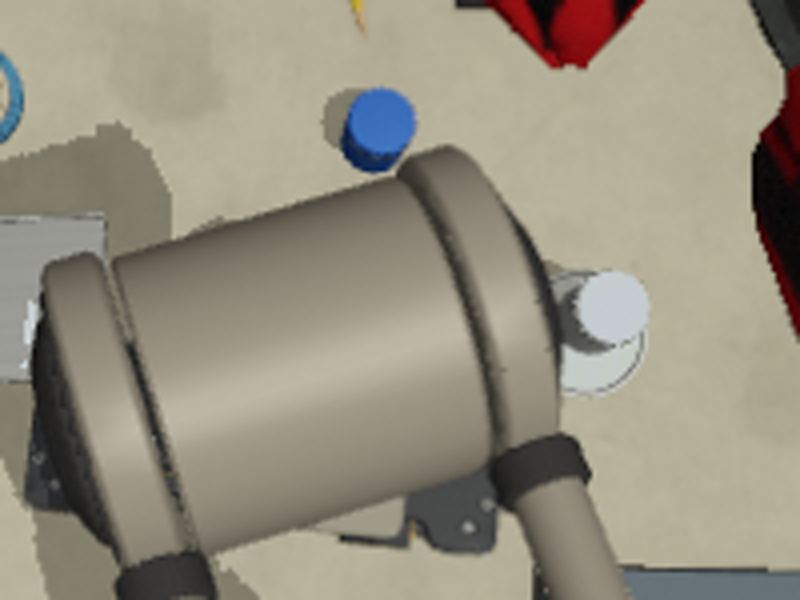

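```bash
python3 - <<'E'
from h import *
P=onz('scene',[(255.5,171.5)],.129); print(P)
k=np.array([.450,.1235])
# right tin from top: crop (614,308)
Q=onz('top',[(614/4-.5+200,308/4-.5+120)],.129); print(Q)
for p in (P,Q): print(np.linalg.norm(p[0,:2]-k)-.0205)
E
```

```text
[[0.55674468 0.19759191 0.129     ]]
[[0.53169398 0.02604637 0.129     ]]
0.10943858979346925
0.10666570185325257
```

Request:
carry_out([
  [[0,0,0],0.185],
  [[0,0,0],0.185],
  [[0,0,0],0.185],
  [[0,0,0],0.185],
  [[0,0,0],0.185],
  [[0,0,0],0.185],
  [[0,0,0],0.185],
  [[0,0,0],0.185],
  [[0,0,0],0],
])

```text
time: 15.92
tool_pos: [0.4664, 0.2151, 0.2134]
tool_rot: [-3.103, 0.004, 1.521]
contact_force: [-0.3, -0.2, -0.7]
opening: 0.0641
```

```bash
python3 h.py .450 .1235 .16 1.544; python3 -c "
from h import *
snap('top','pics/t7.png',(200,120,400,270),4)"
```

```text
delta tool [-0.0921 -0.0097  0.0541] twist -0.023 | pos [0.4664 0.2151 0.2134] rot [-3.103  0.004  1.521] F [-0.3 -0.2 -0.7] T [-0.09  0.06 -0.03] open 0.0641 t 15.925
```

View pics/t7.png

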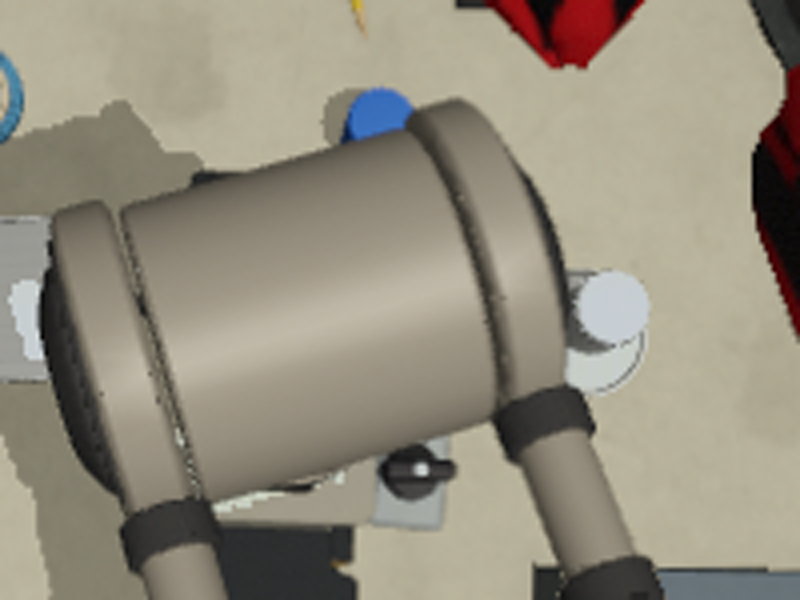

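Both tins stand upright on their pans, and the knob is still locked with its bar parallel to the beam. I go above the knob.

Request:
carry_out([
  [[-0.03,-0.003,0.005],-0.023],
  [[-0.03,-0.003,0.01],0],
  [[-0.03,-0.003,0.02],0],
  [[0,0,0.02],0],
  [[0,0,0],0],
], fingers=0.6)

```text
time: 16.6
tool_pos: [0.456, 0.1221, 0.1581]
tool_rot: [-3.106, 0.002, 1.565]
contact_force: [-0.0, 0.2, -0.9]
opening: 0.0368
```

```bash
python3 h.py .450 .1235 .10 1.544
```

```text
delta tool [ 0.0014 -0.0039  0.0583] twist 0.021 | pos [0.456  0.1221 0.1581] rot [-3.106e+00  2.000e-03  1.565e+00] F [-0.   0.2 -0.9] T [-0.06 -0.02  0.01] open 0.0368 t 16.6
```

Request:
carry_out([
  [[0.001,-0.004,0.025],0.02],
  [[0,0,0.025],0],
  [[0,0,0.01],0],
  [[0,0,0],0],
])

```text
time: 17.1
tool_pos: [0.4539, 0.124, 0.1002]
tool_rot: [-3.112, 0.002, 1.553]
contact_force: [0.3, 0.9, -0.5]
opening: 0.0365
```

```bash
python3 h.py .450 .1235 .055 1.544; python3 -c "
from h import *
snap('scene','pics/s8.png',(240,110,360,220),5);snap('top','pics/t8.png',(240,170,370,270),5)"
```

```text
delta tool [-0.0005 -0.0026  0.0453] twist 0.009 | pos [0.4539 0.124  0.1002] rot [-3.112e+00  2.000e-03  1.553e+00] F [ 0.3  0.9 -0.5] T [-0.13  0.    0.02] open 0.0365 t 17.1
```

View pics/s8.png

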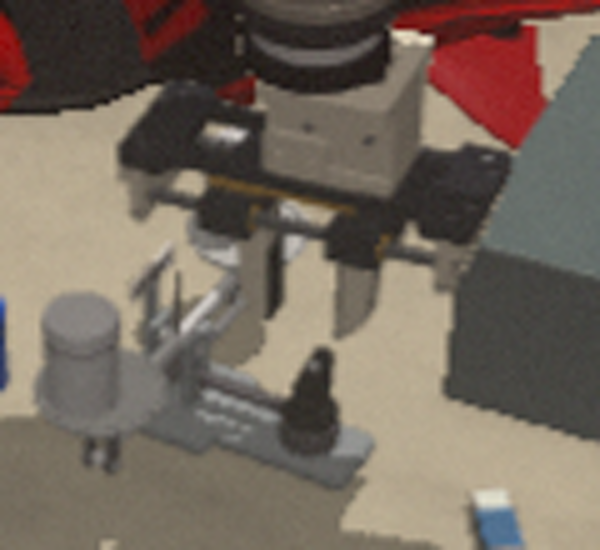

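View pics/t8.png

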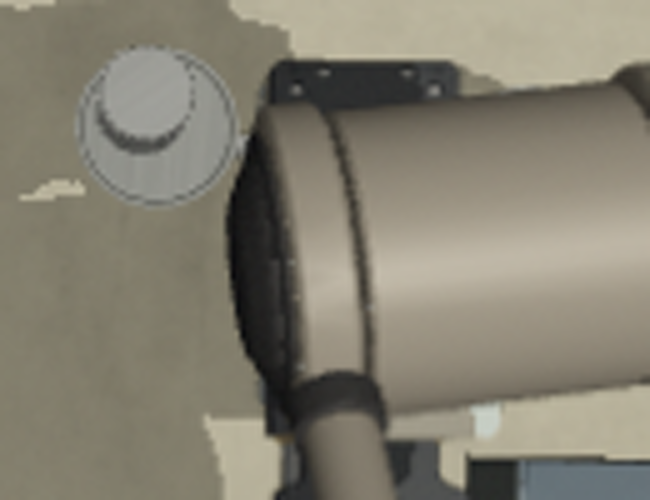

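The fingers straddle the knob bar (scene crop: knob 320,370; fingers 255 and 355). I descend.

Request:
carry_out([
  [[0,-0.003,0.02],0.009],
  [[0,0,0.015],0],
  [[0,0,0.006],0],
  [[0,0,0],0],
])

```text
time: 17.7
tool_pos: [0.4535, 0.1245, 0.0628]
tool_rot: [-3.122, 0.001, 1.545]
contact_force: [0.0, 0.1, -0.2]
opening: 0.0368
```

```bash
python3 h.py .450 .1235 .055 1.544
```

```text
delta tool [-0.0011 -0.0033  0.0079] twist 0.001 | pos [0.4535 0.1245 0.0628] rot [-3.122e+00  1.000e-03  1.545e+00] F [ 0.   0.1 -0.2] T [-0.07  0.   -0.01] open 0.0368 t 17.7
```

Request:
carry_out([
  [[-0.001,-0.0035,0.006],0],
  [[0,0,0.003],0],
  [[0,0,0],0],
])

```text
time: 18.08
tool_pos: [0.4504, 0.1236, 0.0545]
tool_rot: [-3.124, 0.0, 1.545]
contact_force: [0.2, -0.2, 0.3]
opening: 0.0367
```

Request:
carry_out([
  [[0,0,0],0],
  [[0,0,0],0],
  [[0,0,0],0],
], fingers=1, grip_force=8)

```text
time: 18.45
tool_pos: [0.4505, 0.1237, 0.0548]
tool_rot: [-3.124, 0.0, 1.545]
contact_force: [-3.9, -0.5, 2.7]
opening: 0.0122
```

```bash
python3 h.py .450 .1235 .055 1.544
```

```text
delta tool [-0.0002 -0.0005 -0.0002] twist 0.001 | pos [0.4505 0.1237 0.0548] rot [-3.124  0.     1.545] F [-3.9 -0.5  2.7] T [-0.02  0.42  0.05] open 0.0122 t 18.45
```

Request:
carry_out([
  [[0,-0.0005,0],-0.08],
  [[0,0,0],-0.12],
  [[0,0,0],-0.12],
  [[0,0,0],-0.12],
])

```text
time: 18.95
tool_pos: [0.4495, 0.1235, 0.0548]
tool_rot: [-3.125, -0.007, 1.998]
contact_force: [-0.7, -0.9, -0.7]
opening: 0.0122
```

```bash
python3 h.py .450 .1235 .055 3.744
```

```text
delta tool [-0.0002  0.0004 -0.0002] twist -1.746 | pos [0.4495 0.1235 0.0548] rot [-3.125 -0.007  1.998] F [-0.7 -0.9 -0.7] T [-0.26  0.06 -0.04] open 0.0122 t 18.95
```

Request:
carry_out([
  [[0,0,0],-0.12],
  [[0,0,0],-0.12],
  [[0,0,0],-0.12],
  [[0,0,0],-0.12],
])

```text
time: 19.45
tool_pos: [0.4487, 0.1229, 0.0548]
tool_rot: [-3.129, -0.015, 2.494]
contact_force: [0.1, -0.5, -0.5]
opening: 0.012
```

```bash
python3 h.py .450 .1235 .055 3.744; python3 -c "
from h import *
snap('scene','pics/s9.png',(240,110,360,220),5);snap('top','pics/t9.png',(240,170,370,270),5)"
```

```text
delta tool [-0.0007  0.0013 -0.0002] twist -1.25 | pos [0.4487 0.1229 0.0548] rot [-3.129 -0.015  2.494] F [ 0.1 -0.5 -0.5] T [-0.29  0.06  0.02] open 0.012 t 19.45
```

View pics/s9.png

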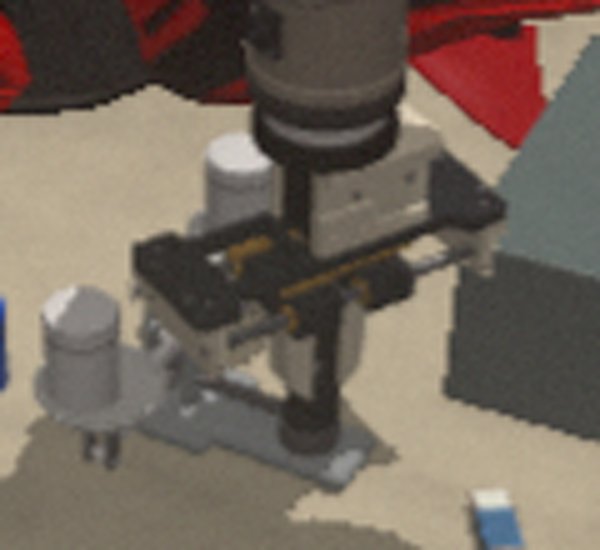

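The gripper passed the left tin and is above the box edge. Forces are small, so I continue.

Request:
carry_out([
  [[-0.0005,0.001,0],-0.12],
  [[0,0,0],-0.12],
  [[0,0,0],-0.12],
  [[0,0,0],-0.12],
])

```text
time: 20.05
tool_pos: [0.4482, 0.1219, 0.0548]
tool_rot: [-3.134, -0.022, 2.974]
contact_force: [-1.3, -1.6, 0.8]
opening: 0.012
```

```bash
python3 h.py .450 .1235 .055 3.744
```

```text
delta tool [-0.0015  0.0019 -0.0002] twist -0.77 | pos [0.4482 0.1219 0.0548] rot [-3.134 -0.022  2.974] F [-1.3 -1.6  0.8] T [-0.32  0.08 -0.05] open 0.012 t 20.05
```

Request:
carry_out([
  [[-0.001,0.0015,0],-0.12],
  [[0,0.0005,0],-0.12],
])

```text
time: 20.3
tool_pos: [0.4482, 0.1215, 0.0548]
tool_rot: [-3.136, -0.027, -3.066]
contact_force: [1.3, -4.5, -0.3]
opening: 0.0119
```

```bash
python3 h.py .450 .1235 .055 3.744; python3 -c "
from h import *
snap('scene','pics/s10.png',(240,110,360,220),5);snap('top','pics/t10.png',(240,170,370,270),5)"
```

```text
delta tool [-0.0019  0.0019 -0.0002] twist -0.527 | pos [0.4482 0.1215 0.0548] rot [-3.136 -0.027 -3.066] F [ 1.3 -4.5 -0.3] T [-0.77 -0.16 -0.03] open 0.0119 t 20.3
```

View pics/s10.png

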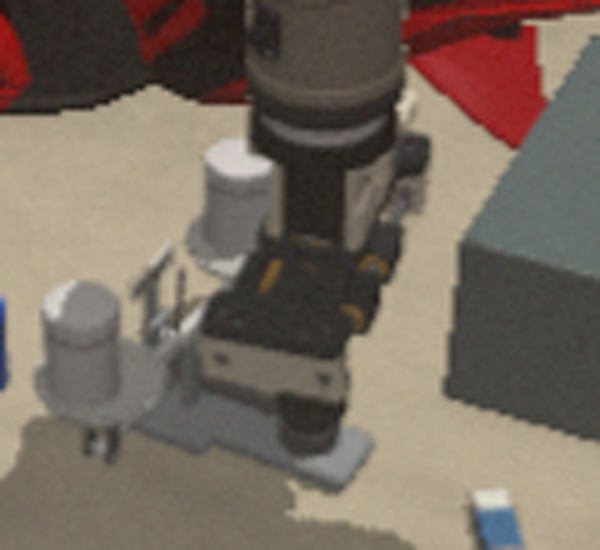

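View pics/t10.png

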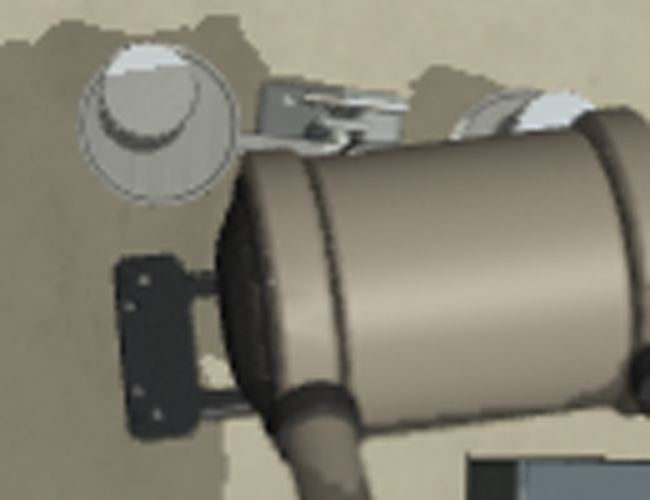

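The bar centres itself at about (.448,.1215), so I stop correcting the position and keep turning.

Request:
carry_out([
  [[0,-0.0005,0],-0.11],
  [[0,0,0],-0.11],
])

```text
time: 20.65
tool_pos: [0.4483, 0.1209, 0.0548]
tool_rot: [3.141, -0.028, -2.848]
contact_force: [-0.2, -1.5, 0.5]
opening: 0.0123
```

```bash
python3 h.py .448 .1215 .055 3.744; python3 -c "
from h import *
snap('scene','pics/s11.png',(240,110,360,220),5)"
```

```text
delta tool [ 0.0001  0.0007 -0.0002] twist -0.309 | pos [0.4483 0.1209 0.0548] rot [ 3.141 -0.028 -2.848] F [-0.2 -1.5  0.5] T [-0.25 -0.07  0.03] open 0.0123 t 20.65
```

View pics/s11.png

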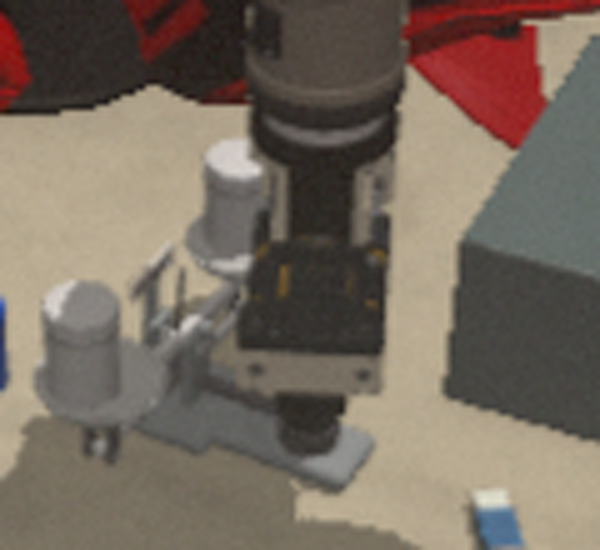

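Request:
carry_out([
  [[0,0,0],-0.1],
  [[0,0,0],-0.08],
])

```text
time: 20.95
tool_pos: [0.4485, 0.1205, 0.0548]
tool_rot: [3.137, -0.027, -2.666]
contact_force: [0.3, -1.3, 0.6]
opening: 0.0119
```

Request:
carry_out([
  [[0,0,0],-0.08],
])

```text
time: 21.08
tool_pos: [0.4486, 0.1204, 0.0549]
tool_rot: [3.135, -0.027, -2.588]
contact_force: [-0.0, -1.5, -0.7]
opening: 0.0118
```

```bash
python3 h.py .448 .1215 .055 3.744; python3 -c "
from h import *
snap('scene','pics/s12.png',(240,110,360,220),5)"
```

```text
delta tool [-0.0001  0.0013 -0.0001] twist -0.049 | pos [0.4486 0.1204 0.0549] rot [ 3.135 -0.027 -2.588] F [-0.  -1.5 -0.7] T [-0.26 -0.08  0.01] open 0.0118 t 21.075
```

View pics/s12.png

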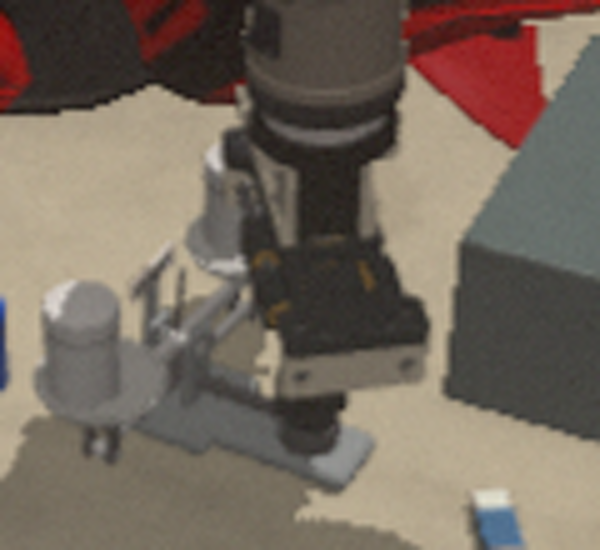

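Request:
carry_out([
  [[0,0,0],-0.05],
])

```text
time: 21.25
tool_pos: [0.4486, 0.1203, 0.0548]
tool_rot: [3.134, -0.026, -2.538]
contact_force: [-0.0, -0.7, -1.2]
opening: 0.0115
```

```bash
python3 h.py .448 .1215 .055 3.8
```

```text
delta tool [-0.0002  0.0013 -0.0002] twist -0.055 | pos [0.4486 0.1203 0.0548] rot [ 3.134 -0.026 -2.538] F [-0.  -0.7 -1.2] T [-0.19 -0.07  0.  ] open 0.0115 t 21.25
```

Request:
carry_out([
  [[0,0,0],-0.05],
])

```text
time: 21.38
tool_pos: [0.4486, 0.1203, 0.0549]
tool_rot: [3.133, -0.026, -2.491]
contact_force: [0.7, -1.2, -0.9]
opening: 0.0121
```

```bash
python3 h.py .448 .1215 .055 3.8
```

```text
delta tool [-0.0002  0.0014 -0.0001] twist -0.008 | pos [0.4486 0.1203 0.0549] rot [ 3.133 -0.026 -2.491] F [ 0.7 -1.2 -0.9] T [-0.08  0.02 -0.12] open 0.0121 t 21.375
```

The torque rose to −0.12 N m, so the stop is reached. I release and rise.

Request:
carry_out([
  [[0,0,0],0],
  [[0,0,0],0],
], fingers=0.6)

```text
time: 21.62
tool_pos: [0.4488, 0.1205, 0.0549]
tool_rot: [3.133, -0.025, -2.498]
contact_force: [0.2, 0.1, 0.5]
opening: 0.0273
```

Request:
carry_out([
  [[0,0,-0.02],0],
  [[0,0,-0.04],0],
  [[0,0,-0.05],0],
  [[0,0,-0.05],0],
  [[0,0,-0.03],0],
  [[0,0,0],0.17],
  [[0,0,0],0.17],
  [[0,0,0],0.17],
  [[0,0,0],0.17],
  [[0,0,0],0],
])

```text
time: 22.88
tool_pos: [0.4533, 0.1228, 0.2517]
tool_rot: [-3.133, -0.024, 3.064]
contact_force: [-0.2, 1.2, 0.2]
opening: 0.0367
```

```bash
python3 h.py .448 .1215 .055 3.027; python3 -c "
from h import *
snap('scene','pics/s13.png',(230,100,360,220),5);snap('top','pics/t13.png',(240,150,400,270),5)"
```

```text
delta tool [0.0004 0.     0.1968] twist 0.037 | pos [0.4533 0.1228 0.2517] rot [-3.133 -0.024  3.064] F [-0.2  1.2  0.2] T [ 0.03 -0.04  0.04] open 0.0367 t 22.875
```

View pics/s13.png

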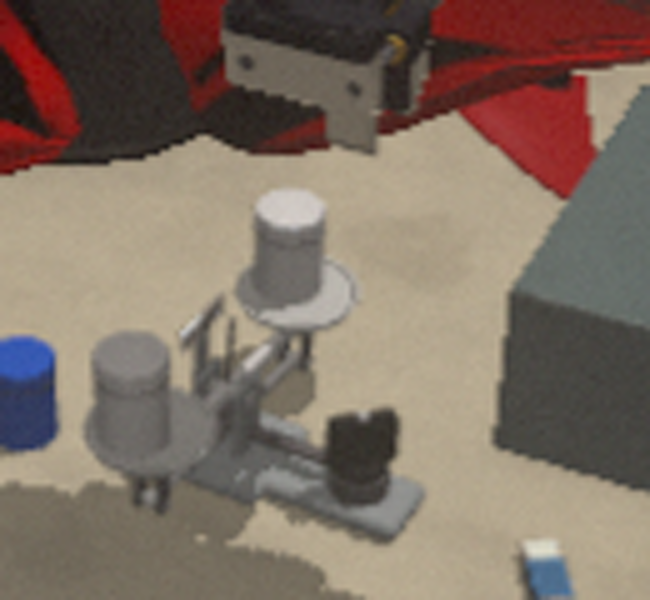

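View pics/t13.png

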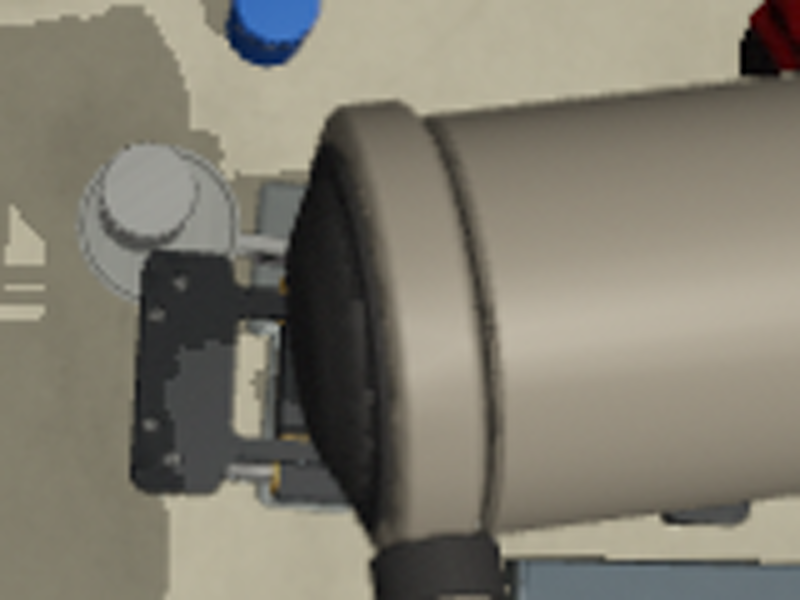

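Compared with the earlier crop in the same frame, the right pan sits lower and the left one higher. I measure that shift numerically.

```bash
python3 - <<'E'
from h import *
a=cv2.imread("raw_s4.png",0);b=cv2.imread("raw_s13.png",0);c=cv2.imread("raw_s10.png",0)
def sh(A,B,box):
    x0,y0,x1,y1=box; T=A[y0:y1,x0:x1]; f=8
    S=cv2.resize(B[y0-6:y1+6,x0-6:x1+6],None,fx=f,fy=f,interpolation=cv2.INTER_CUBIC);T=cv2.resize(T,None,fx=f,fy=f,interpolation=cv2.INTER_CUBIC)
    r=cv2.matchTemplate(S,T,cv2.TM_CCOEFF_NORMED); _,m,_,l=cv2.minMaxLoc(r); return (l[0]/f-6,l[1]/f-6,round(m,3))
print("right",sh(a,b,(276,132,302,168)))
s10=cv2.imread("raw_s6.png",0)
print("left tin",sh(s10,b,(246,164,268,196)), "pole", sh(a,b,(300,215-30,325,205)))
for p in ([.5324,.027],[.556,.200]):
    q=proj("scene",[[*p,.129],[*p,.120],[*p,.138]]); print(q-q[0])
E
```

```text
right (-0.125, 1.375, 0.979)
left tin (0.0, -6.0, 0.77) pole (1.25, -0.5, 0.919)
[[ 0.          0.        ]
 [-0.08985241  2.62242489]
 [ 0.09075818 -2.64619017]]
[[ 0.          0.        ]
 [ 0.06074223  2.68380492]
 [-0.06134133 -2.70984049]]
```

The right pan sank about 5 mm relative to its locked, loaded position, and the full stop would be about 9 mm. I move the arm aside to check the beam tilt and the knob angle.

Request:
carry_out([
  [[0,0.05,0],0],
  [[0,0.05,0],0],
  [[0,0.05,0],0],
  [[0,0.05,0],0],
  [[0,0.05,0],0],
  [[0,0,0],0],
])

```text
time: 23.72
tool_pos: [0.4722, 0.3792, 0.2486]
tool_rot: [-3.133, -0.024, 3.078]
contact_force: [-0.3, -1.1, -0.2]
opening: 0.0367
```

```bash
python3 h.py .448 .1215 .055 3.027; python3 -c "
from h import *
snap('scene','pics/s14.png',(230,100,360,220),6);snap('top','pics/t14.png',(240,150,400,270),5)"
```

```text
delta tool [ 0.0032 -0.2569  0.196 ] twist 0.051 | pos [0.4722 0.3792 0.2486] rot [-3.133 -0.024  3.078] F [-0.3 -1.1 -0.2] T [ 0.   -0.06 -0.01] open 0.0367 t 23.725
```

View pics/s14.png

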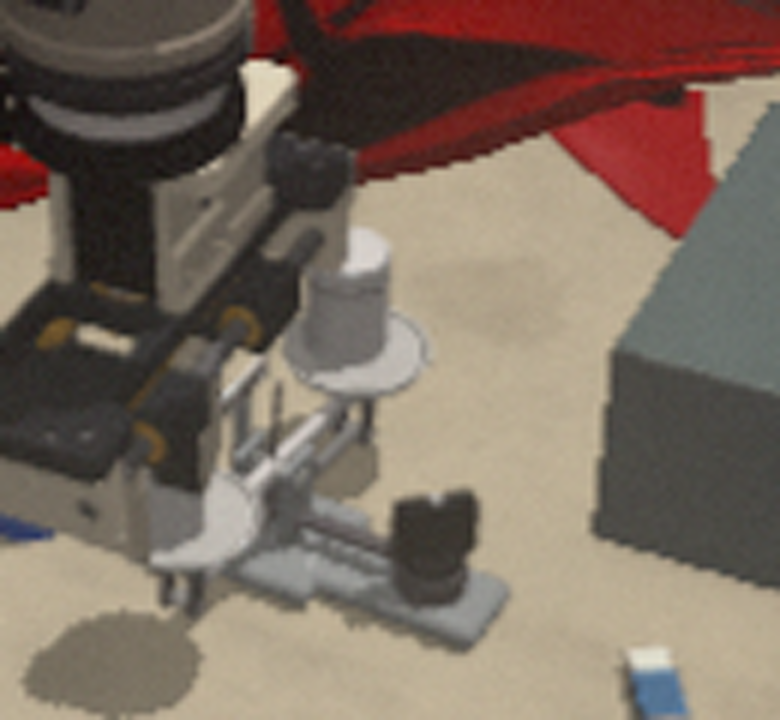

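View pics/t14.png

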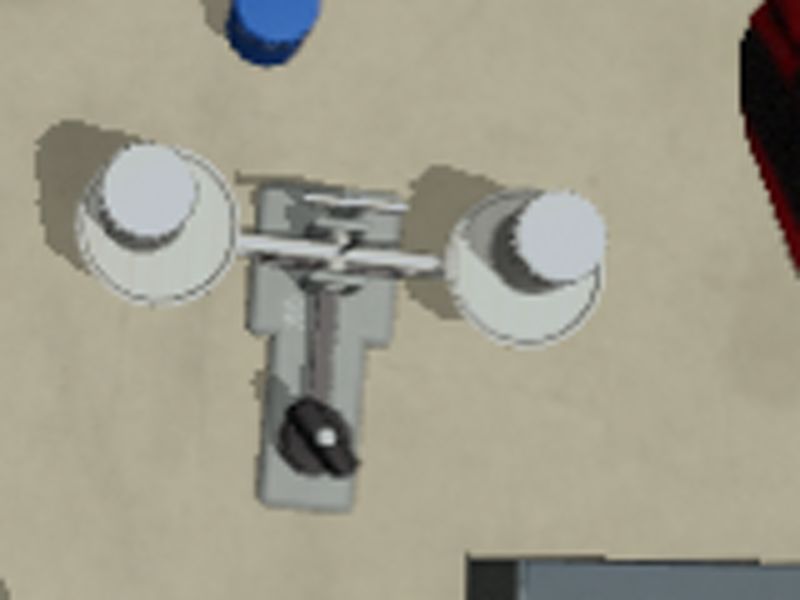

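The knob bar now lies at about 218° in the top view, against 88° at the start, so the knob is at its stop (about 2.3). I check the pan rim shift against the first picture.

```bash
python3 - <<'E'
from h import *
a=cv2.imread("scene0raw.png").astype(float).mean(2);
def edge(I,x,y0,y1):
    ys=np.arange(y0,y1,.1); p=cv2.remap(I.astype(np.float32),np.full((1,len(ys)),x,np.float32),ys[None].astype(np.float32),cv2.INTER_CUBIC)[0]
    return p
for nm in ("raw_s3","raw_s13","raw_s14"):
    b=cv2.imread(nm+".png").astype(float).mean(2)
    for side,xs,(y0,y1) in (("R",range(283,302,2),(156,172)),("L",range(252,268,2),(188,204))):
        d=[]
        for x in xs:
            pa=np.gradient(edge(a,x,y0,y1)); pb=np.gradient(edge(b,x,y0,y1))
            # integer-tenth shift minimising SSD
            best=min(range(-45,46),key=lambda s:((np.roll(pb,-s)-pa)[50:-50]**2).mean()); d.append(best/10)
        print(nm,side,d,"median",np.median(d))
E
```

```text
raw_s3 R [4.5, 1.4, 1.1, 1.1, 1.2, 0.9, 1.0, 1.0, 1.1, -0.1] median 1.1
raw_s3 L [-0.3, -0.7, -0.8, -1.1, -0.9, -1.0, -0.8, -0.9] median -0.8500000000000001
raw_s13 R [2.2, 3.0, 2.5, 2.8, 2.9, 2.1, 2.9, 2.8, 2.1, 0.9] median 2.65
raw_s13 L [2.0, -2.8, -2.9, -2.1, -2.3, -2.1, -3.0, -1.9] median -2.2
raw_s14 R [2.2, 3.0, 2.4, 2.8, 2.9, 2.1, 2.9, 2.8, 2.1, 4.5] median 2.8
raw_s14 L [-3.2, -4.0, 1.5, -2.9, 3.3, -2.8, -2.9, -2.0] median -2.8499999999999996
```

The right pan is down 2.7 px (about 9 mm, the full stop) and the left pan is up by the same amount. The tin on the right pan (the near one originally) is heavier, so I fetch it.

```bash
python3 - <<'E'
from h import *
print(onz('top',[(561/5-.5+240,238/5-.5+150)],.120),onz('top',[(151/5-.5+240,190/5-.5+150)],.138))
print(onz('scene',[(290/5-.5+230,208/5-.5+100)],.120),onz('scene',[(131/5-.5+230,353/5-.5+100)],.138))
plan(.532,.0265,.18,3.027)
E
```

```text
[[0.53158911 0.02660778 0.12      ]] [[0.5513725  0.20311706 0.138     ]]
[[0.53475984 0.02561984 0.12      ]] [[0.55387165 0.20229532 0.138     ]]
delta tool [-0.0843 -0.3444  0.0706] twist 0.048 | pos [0.4726 0.3764 0.2491] rot [-3.132 -0.023  3.075] F [ 0.1 -0.3 -0.7] T [ 0.01 -0.03  0.  ] open 0.0369 t 23.825
```

Request:
carry_out([
  [[-0.012,-0.048,0],0],
  [[-0.012,-0.048,0],0],
  [[-0.012,-0.048,0],0],
  [[-0.012,-0.048,0],0],
  [[-0.012,-0.048,0],0],
  [[-0.012,-0.048,0],0],
  [[-0.012,-0.048,0],0],
  [[0,0,0.02],0.048],
  [[0,0,0],0],
], fingers=0.3)

```text
time: 24.95
tool_pos: [0.532, 0.0128, 0.233]
tool_rot: [-3.128, -0.019, 3.022]
contact_force: [-0.1, 0.2, -0.5]
opening: 0.0643
```

```bash
python3 h.py .532 .0263 .15 3.027
```

```text
delta tool [0.     0.0145 0.0828] twist -0.005 | pos [0.532  0.0128 0.233 ] rot [-3.128 -0.019  3.022] F [-0.1  0.2 -0.5] T [0.03 0.02 0.03] open 0.0643 t 24.95
```

Request:
carry_out([
  [[0,0.008,0.03],0],
  [[0,0.006,0.03],0],
  [[0,0,0.02],0],
  [[0,0,0],0],
])

```text
time: 25.45
tool_pos: [0.5327, 0.0249, 0.1555]
tool_rot: [-3.127, -0.013, 3.027]
contact_force: [-0.3, 1.2, 0.1]
opening: 0.0642
```

```bash
python3 h.py .532 .0263 .077 3.027
```

```text
delta tool [-0.0002  0.0024  0.0785] twist 0.0 | pos [0.5327 0.0249 0.1555] rot [-3.127 -0.013  3.027] F [-0.3  1.2  0.1] T [-0.   -0.03  0.02] open 0.0642 t 25.45
```

Request:
carry_out([
  [[0,0.002,0.02],0],
  [[0,0,0.02],0],
  [[0,0,0.015],0],
  [[0,0,0.012],0],
  [[0,0,0],0],
])

```text
time: 26.08
tool_pos: [0.5357, 0.0257, 0.0932]
tool_rot: [-3.127, -0.002, 3.031]
contact_force: [-0.3, 0.1, -0.8]
opening: 0.0644
```

```bash
python3 h.py .532 .0263 .078 3.027; python3 -c "
from h import *
snap('scene','pics/s15.png',(230,90,360,210),5)"
```

```text
delta tool [0.0038 0.0004 0.0152] twist 0.004 | pos [0.5357 0.0257 0.0932] rot [-3.127e+00 -2.000e-03  3.031e+00] F [-0.3  0.1 -0.8] T [ 0.    0.07 -0.03] open 0.0644 t 26.075
```

View pics/s15.png

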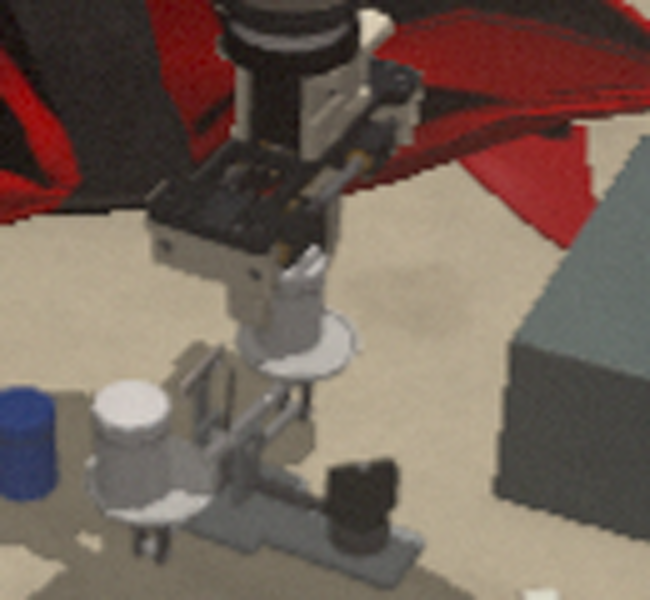

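Request:
carry_out([
  [[0.003,0,0.006],0],
  [[0.001,0,0.006],0],
  [[0,0,0.002],0],
  [[0,0,0],0],
])

```text
time: 26.62
tool_pos: [0.5325, 0.0259, 0.08]
tool_rot: [-3.127, 0.001, 3.031]
contact_force: [-0.5, 0.3, -0.7]
opening: 0.0642
```

Request:
carry_out([
  [[0,0,0],0],
  [[0,0,0],0],
  [[0,0,0],0],
  [[0,0,0],0],
], fingers=1, grip_force=15)

```text
time: 27.12
tool_pos: [0.5328, 0.0259, 0.0803]
tool_rot: [-3.127, 0.002, 3.031]
contact_force: [0.8, 0.1, -0.4]
opening: 0.0399
```

```bash
python3 h.py .532 .0263 .078 3.027
```

```text
delta tool [0.0009 0.0004 0.0023] twist 0.004 | pos [0.5328 0.0259 0.0803] rot [-3.127e+00  2.000e-03  3.031e+00] F [ 0.8  0.1 -0.4] T [0.06 0.06 0.04] open 0.0399 t 27.125
```

The tin is gripped (opening 39.9 mm). I lift slowly so the beam follows gently.

Request:
carry_out([
  [[0,0,-0.002],0],
  [[0,0,-0.002],0],
  [[0,0,-0.002],0],
  [[0,0,-0.002],0],
  [[0,0,-0.002],0],
  [[0,0,-0.002],0],
  [[0,0,-0.002],0],
  [[0,0,-0.002],0],
  [[0,0,-0.002],0],
  [[0,0,-0.002],0],
])

```text
time: 28.38
tool_pos: [0.5326, 0.0263, 0.1015]
tool_rot: [-3.127, 0.001, 3.031]
contact_force: [-0.4, -0.6, -0.6]
opening: 0.0396
```

Request:
carry_out([
  [[0,0,-0.003],0],
  [[0,0,-0.003],0],
  [[0,0,-0.003],0],
  [[0,0,-0.005],0],
  [[0,0,-0.03],0],
  [[0,0,-0.04],0],
  [[0,0,-0.02],0],
  [[0,0,0],0],
])

```text
time: 29.38
tool_pos: [0.5323, 0.0278, 0.2095]
tool_rot: [-3.127, 0.0, 3.031]
contact_force: [0.3, -0.5, -1.3]
opening: 0.0397
```

```bash
python3 h.py .557 .3517 .18 3.14; python3 -c "
from h import *
snap('scene','pics/s16.png',(230,90,360,210),5)"
```

```text
delta tool [0.0111 0.3251 0.0249] twist -0.109 | pos [0.5323 0.0278 0.2095] rot [-3.127  0.     3.031] F [ 0.3 -0.5 -1.3] T [-0.    0.03 -0.03] open 0.0397 t 29.375
```

View pics/s16.png

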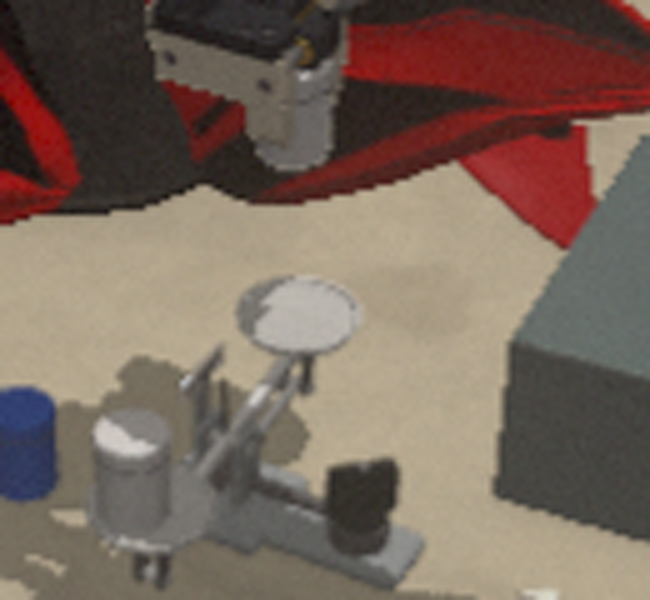

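The heavier tin is held, the right pan is empty and up, and the other tin stands on the left pan, now down. I carry the held tin to the tray.

Request:
carry_out([
  [[0.001,0.046,0],0],
  [[0.001,0.046,0],0],
  [[0.001,0.046,0],0],
  [[0.001,0.046,0],0],
  [[0.001,0.046,0],0],
  [[0.001,0.046,0],0],
  [[0.001,0.04,0.01],0],
  [[0,0,0.02],0],
  [[0,0,0],0],
])

```text
time: 30.55
tool_pos: [0.5552, 0.3499, 0.1571]
tool_rot: [-3.118, -0.021, 3.029]
contact_force: [0.9, -0.5, -1.2]
opening: 0.0398
```

```bash
python3 h.py .557 .3517 .08 3.031
```

```text
delta tool [-0.0032  0.0038  0.0769] twist -0.002 | pos [0.5552 0.3499 0.1571] rot [-3.118 -0.021  3.029] F [ 0.9 -0.5 -1.2] T [0.01 0.04 0.  ] open 0.0398 t 30.55
```

Request:
carry_out([
  [[-0.002,0.002,0.025],0],
  [[-0.001,0.002,0.03],0],
  [[0,0,0.025],0],
  [[0,0,0.02],0],
  [[0,0,0.01],0],
  [[0,0,0],0],
])

```text
time: 31.3
tool_pos: [0.5575, 0.3487, 0.045]
tool_rot: [-3.118, -0.021, 3.025]
contact_force: [0.8, -0.4, -1.8]
opening: 0.0399
```

```bash
python3 h.py .557 .3517 .02 3.031
```

```text
delta tool [0.0003 0.0035 0.025 ] twist -0.006 | pos [0.5575 0.3487 0.045 ] rot [-3.118 -0.021  3.025] F [ 0.8 -0.4 -1.8] T [0.   0.08 0.03] open 0.0399 t 31.3
```

Request:
carry_out([
  [[0,0.003,0.01],0],
  [[0,0,0.007],0],
  [[0,0,0.004],0],
  [[0,0,0],0],
])

```text
time: 31.8
tool_pos: [0.5586, 0.3519, 0.0248]
tool_rot: [-3.12, -0.018, 3.025]
contact_force: [-0.0, 0.3, -1.5]
opening: 0.0398
```

Request:
carry_out([
  [[0,0,0.002],0],
  [[0,0,0.0015],0],
  [[0,0,0],0],
])

```text
time: 32.17
tool_pos: [0.5588, 0.352, 0.0217]
tool_rot: [-3.12, -0.017, 3.025]
contact_force: [-0.2, -0.9, -2.1]
opening: 0.0396
```

Request:
carry_out([
  [[0,0,0.001],0],
  [[0,0,0.001],0],
  [[0,0,0],0],
])

```text
time: 32.55
tool_pos: [0.5589, 0.352, 0.0198]
tool_rot: [-3.121, -0.016, 3.025]
contact_force: [0.2, -0.0, -1.8]
opening: 0.0398
```

Request:
carry_out([
  [[0,0,0.001],0],
  [[0,0,0.001],0],
  [[0,0,0],0],
])

```text
time: 32.92
tool_pos: [0.5591, 0.3521, 0.0198]
tool_rot: [-3.121, -0.015, 3.025]
contact_force: [1.0, -0.2, -2.1]
opening: 0.0398
```

Request:
carry_out([
  [[0,0,0.001],0],
  [[0,0,0],0],
])

```text
time: 33.17
tool_pos: [0.5592, 0.3522, 0.0197]
tool_rot: [-3.122, -0.015, 3.025]
contact_force: [0.1, 0.2, -1.2]
opening: 0.0402
```

Request:
carry_out([
  [[0,0,0.001],0],
  [[0,0,0],0],
])

```text
time: 33.42
tool_pos: [0.5593, 0.3522, 0.0197]
tool_rot: [-3.122, -0.014, 3.025]
contact_force: [-1.3, -0.3, -0.5]
opening: 0.0398
```

Request:
carry_out([
  [[0,0,0.002],0],
  [[0,0,0],0],
])

```text
time: 33.67
tool_pos: [0.5595, 0.3524, 0.0196]
tool_rot: [-3.122, -0.013, 3.025]
contact_force: [-0.1, 0.7, -1.2]
opening: 0.0399
```

```bash
python3 h.py .557 .3517 .02 3.031; python3 -c "
from h import *
snap('scene','pics/s17.png',(180,150,300,270),5)"
```

```text
delta tool [ 0.0024 -0.001  -0.0003] twist -0.006 | pos [0.5595 0.3524 0.0196] rot [-3.122 -0.013  3.025] F [-0.1  0.7 -1.2] T [ 0.02 -0.03  0.04] open 0.0399 t 33.675
```

View pics/s17.png

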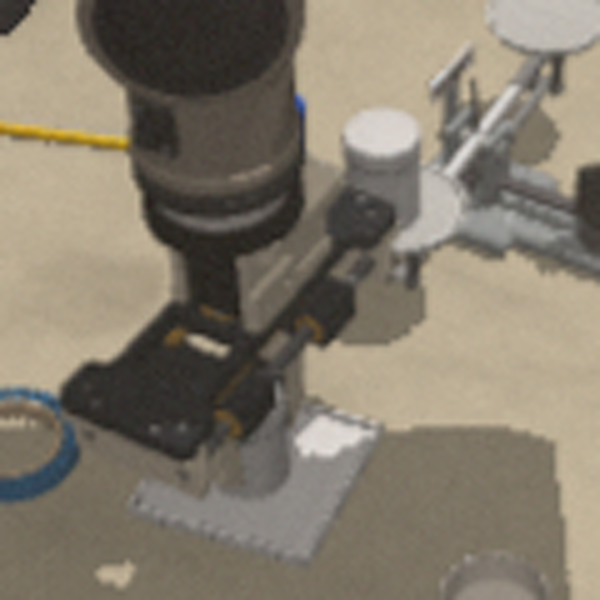

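```bash
python3 - <<'E'
from cell import monitor
import numpy as np
s=monitor.observe(); print(np.round(s["qpos"],3),np.round(s["joint_efforts"],1),s["contact_force"])
E
```

```text
[ 0.451  0.802  1.316 -0.01   1.045 -0.998] [ -0.1 -59.6 -20.8  -0.1  -0.1   0. ] [-1.45321432 -0.2010973   5.10566916]
```

Request:
carry_out([
  [[0,0,0.003],0],
  [[0,0,0.003],0],
])

```text
time: 33.98
tool_pos: [0.5601, 0.3523, 0.018]
tool_rot: [-3.123, -0.011, 3.026]
contact_force: [-7.2, -3.0, 19.8]
opening: 0.04
```

```bash
python3 - <<'E'
from cell import monitor
import numpy as np
s=monitor.observe(); print(np.round(s["qpos"],3),np.round(s["joint_efforts"],1),s["contact_force"])
E
```

```text
[ 0.45   0.804  1.317 -0.011  1.04  -0.999] [ -0.1 -48.8 -19.2   0.2  -2.4   0.1] [-7.19545683 -2.97381204 19.78204207]
```

The tin is on the tray floor, with 20 N of contact. I back off slightly, release and rise.

Request:
carry_out([
  [[0,0,-0.001],0],
  [[0,0,0],0],
])

```text
time: 34.22
tool_pos: [0.5602, 0.3523, 0.0186]
tool_rot: [-3.123, -0.011, 3.025]
contact_force: [-0.2, 0.2, -2.3]
opening: 0.0401
```

Request:
carry_out([
  [[0,0,0],0],
  [[0,0,0],0],
  [[0,0,0],0],
], fingers=0.3)

```text
time: 34.6
tool_pos: [0.56, 0.3522, 0.0172]
tool_rot: [-3.122, -0.012, 3.025]
contact_force: [0.2, -0.8, 0.2]
opening: 0.0628
```

Request:
carry_out([
  [[0,0,-0.015],0],
  [[0,0,-0.03],0],
  [[0,0,-0.05],0],
  [[0,0,-0.05],0],
  [[0.05,0,-0.03],0],
  [[0.06,0,0],0],
  [[0.06,0,0],0],
  [[0,0,0],0],
])

```text
time: 35.6
tool_pos: [0.3907, 0.376, 0.2079]
tool_rot: [-3.13, -0.005, 3.024]
contact_force: [0.7, -0.4, 0.6]
opening: 0.064
```

```bash
python3 h.py .557 .3517 .02 3.031; python3 -c "
from h import *
snap('scene','pics/s18.png',(150,110,350,260),4);snap('top','pics/t18.png',(150,120,350,270),4)"
```

```text
delta tool [-0.1689 -0.0024  0.1872] twist -0.007 | pos [0.3907 0.376  0.2079] rot [-3.13  -0.005  3.024] F [ 0.7 -0.4  0.6] T [ 0.02 -0.05 -0.02] open 0.064 t 35.6
```

View pics/s18.png

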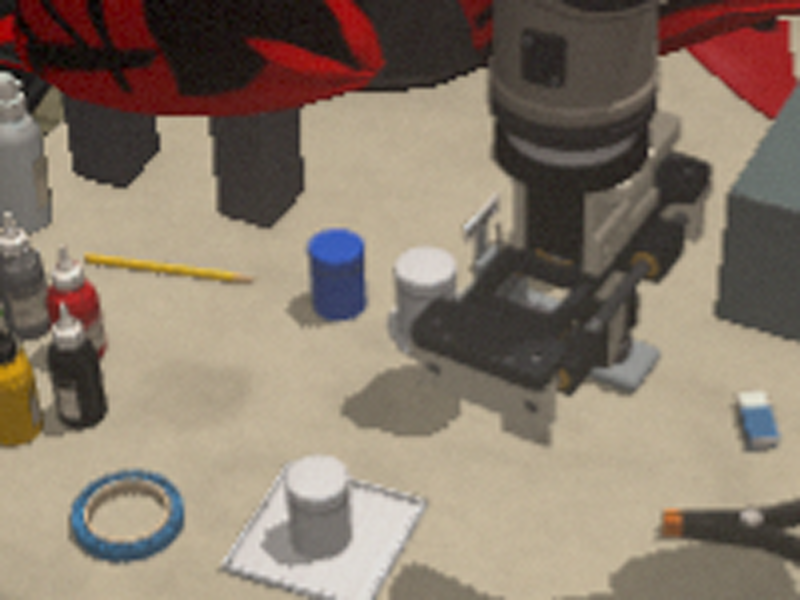

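View pics/t18.png

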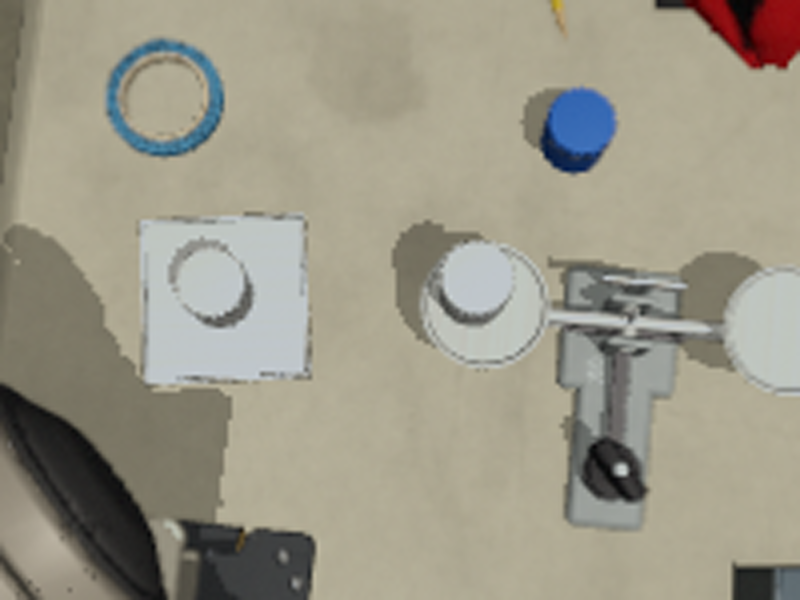

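```bash
python3 - <<'E'
from h import *
t=onz('top',[(212/4-.5+150,281/4-.5+120)],.0585); l=onz('top',[(478/4-.5+150,280/4-.5+120)],.120); p=onz('top',[(485/4-.5+150,304/4-.5+120)],.0665)
print("tray tin - tray",t[0,:2]-[.557,.3516],"left tin",l,"pan",p,"dist",np.linalg.norm((l-p)[0,:2]))
t=onz('scene',[(318/4-.5+150,476/4-.5+110)],.0585);print(t[0,:2]-[.557,.3516]); l=onz('scene',[(426/4-.5+150,266/4-.5+110)],.120);print(l)
E
```

```text
tray tin - tray [0.0029606  0.00098672] left tin [[0.54985048 0.2037874  0.12      ]] pan [[0.54407881 0.19750838 0.0665    ]] dist 0.00852866788970302
[ 0.00420328 -0.00035118]
[[0.55257667 0.20400737 0.12      ]]
```

```bash
python3 -c "
from cell import order
print(order.hand_in())"
```

```text
the job is handed in; nothing more can be done
None
```

The heavier tin now stands in the tray and the lighter one is still on the left pan. I handed the job in at about 36 s; the hand-in reports no verdict.

- **Weighing:** I set the near tin on the right pan and the far tin on the left with the knob still locked. I then turned the knob counter-clockwise in one grasp until the torque rose at the stop. The right pan sank by about 9 mm and the left rose by about the same, so the near tin is the heavier.
- **Placing:** I lifted the near tin slowly so the beam followed, then set it in the tray.

**Last checks:**
- **Heavier tin:** it is upright, 3–4 mm from the tray's centre.
- **Lighter tin:** it is upright, about 9 mm from the left pan's centre, which I chose off-centre to leave room for the gripper.
- **Bystanders:** the tape and paint bottle look untouched in the final pictures. The mixing cup was outside them, so I did not check it at the end.
- **Robot:** the arm hovers clear of everything.

**Checks that disagreed or went less smoothly:**
- **Beam tilt:** a first pixel match showed only about 5 mm of pan travel, because its reference picture was taken with the right pan already loaded. Measured against the first picture, the shift was the full 9 mm.
- **Tray contact:** contact showed up late in the force reading and briefly reached about 20 N, against the 60 N limit.
- **Tool tilt:** the tool drifted by up to 0.056 rad during fast moves, and the tins still ended upright.

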